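# Load two reagent cartridges into the analyser's sprung feed track

## Robot

A 6-joint arm with a two-finger parallel gripper is mounted at the origin on the work surface. World frame = base frame: x ahead of the robot, y to its left, z up, the work surface at z = 0. Lengths are in m, angles in degrees, forces in N, time in s.
With the tool pointing down it reaches from about 0.4 to 0.825 m from the base axis. Payload 7 kg.
Tool frame: the origin (TCP) lies midway between the tips of the shut fingers; the grasp point (between the pads) lies ctrl.tcp_to_grasp behind it (ctrl.tcp_to_grasp is the distance from the TCP to the grasp point, in m); y points along the fingers, z is the direction in which the jaws open and shut, and the axes are right-handed (so a half turn about y gives the same grasp; the last joint's range is limited). The gripper opens to 88 mm and grips with 3 to 60 N. Pads are 19 mm wide; open, the fingers measure 130 mm over their backs; the gripper's body (78 mm by 193 mm) begins 47 mm behind the grasp point.
Start: joints at [-48.237, 20.546, 0.682, 0, -70.136, -16.507], TCP at [0.288, -0.61, 0.227] pointing down, gripper open.
Joint ranges: [-176.03, 176.03], [-82.01, 121.73], [-58.28, 71.71], [-173.87, 95.51], [-174.79, -0.11], [-173.66, 173.66]. Speed limits (degrees/s): [136.94, 136.94, 172.46, 180, 180, 180].

## Interface

Orientations are given as [roll, pitch, yaw] about the fixed x, y, z axes, in that order (R = Rz(yaw) Ry(pitch) Rx(roll)).
In Python, from plant import ctrl, snapshot, silhouettes gives the robot as it stands.
- The arm moves only by the shell command python3 -m pendant 'ROWS'. ROWS is JSON, a list that holds one entry, the list of rows, each a list of 7 numbers: the shift along the tool's x, y, z in cm, then the turn, a rotation vector about the tool's x, y, z in degrees, then the opening, from 0 (shut) to 1 (fully open). In form: [[[x, y, z, rx, ry, rz, hand], ...]]. A call has 1 to 12 rows; each row shifts and turns the commanded pose from where the row before left it, along the tool's axes as they then stand; what a row does not reach is not made up. A row lasts 1/12 s, in which the tool goes at most 41.7 mm and 7.16 degrees, less where a joint would pass 70% of its speed; a pose out of reach is approached as far as the arm can. A call with a gripper value outside its range is refused whole. The fingers move at their own pace and stop on an object; the grip force is fixed at half the most. Time passes only in rows, so rows that do not move let the fingers close. It gives the time, the measured TCP pose, the force and the opening at its end, in the units of the state.
- ctrl.get_obs(): the state, without advancing time (a new reading comes with each control period).
- snapshot(name): name is "scene" or "side" or "wrist"; returns a dict with "image" (384x512x3 uint8, red, green, blue), "camera_matrix" (3x3 intrinsics, pixels), "eye" and "orientation" of the camera in the world; the wrist camera has in their place "mount" (4x4, takes a point from camera to tool coordinates, whose origin is the TCP and whose axes are the tool frame's). Camera axes: x right, y down, z forward; pixel columns grow to the right and rows downward; lengths in m; the calibration is good to about 2 mm. A picture is of the moment at which its call begins: read the wrist's pose just before it. There is no depth.
- ctrl.close_job(): hands the job in, once; it reports no verdict.
Trained networks look in a picture, given as the dict that the camera call returned (one of the last four; its "shot" number tells which), for a name from the list of things; names that differ only in an ending like _2 or _b are one class to them, and where a whole thing is asked for, a point or a joint stands for the part that bears it (a point fixed in the world has none). Each returns a list of dicts, best first, with "confidence" (0 to 1); they miss things now and then, are a little off and sometimes report something else, mostly with a low value. They report only what shows in the picture. A call takes as long as a camera call. They do not tell look-alikes from the thing itself.
- silhouettes(picture, thing): "mask" (384x512 bool, what is visible of it) and "bbox" ([left, top, width, height] in pixels, round what is visible of it).
The state is a dict: "clock": time; "joint_pos": joint angles; "qvel": joint speeds; "tau": joint torques, N m; "tool_pos": TCP position; "orientation": TCP orientation; "force": force on the tool from outside, world axes, zero at the start; "moment": the same for the moment, N m; "opening": finger opening in m.
Only numpy, scipy, OpenCV 4.12 (cv2) and the standard library are available. Lean on these libraries where they do the work, as an engineer would, in place of code of your own. Each camera call takes 0.05 s, during which the arm holds its last target.

## Task

Load the two reagent cartridges into the analyser's sloping feed track: pull the sprung follower all the way back by its knob and let its pin drop so that it stays locked back, then set both cartridges down in the track, caps up and lying across it side by side, without dropping them or tipping them over. Then lift the knob to free the follower and ease it forward under control, never letting it snap, until it holds the pair flush together against the stop, and let go. Leave everything else on the bench where it is.

Things in the scene. Friction and masses are not known exactly. Their poses are not given: they have to be found in the camera images.
- track_stop (a point): Feed track: an open channel tilted 30 degrees, its floor facing up and towards the robot. Point: on the floor at the foot of the 40 high steel stop plate, midway between the side walls, 78 above the bench. x: across the track, up the slope; y: level, back along the track from the stop; z: square to the floor. Channel 108 wide (x +-54), 210 long; walls 16 high, then lips flaring to 25.
- analyser: White bench instrument with a black top that carries the track on its left (+y) flank; fixed. Origin on the bench 105 mm along y from the stop, under the track's centre line; z up, its y axis parallel to the track's. Beyond the stop a black cover, 34 above the track floor, and from 87 beyond the stop the enclosure, 250 high.
- follower (a joint): Sprung follower, m, 0 (fully forward, at the start) to 0.132 (end of travel), growing as pulled back (track +y). Front of its pusher plate (100 wide, 45 high) at track y = 0.010 + value. Drawn forward with 10 to 12 N; let go unlocked it flies forward. Pin is over the slot from 0.120 to 0.132; once dropped it locks at 0.120. Reads 0.046 with two cartridges held against the stop.
- pin_knob (a joint): How far the locking pin under the knob has dropped below the track floor, m: 0 riding on the floor (at the start), about 0.008 when fully in the slot, -0.006 when lifted as far as it goes. A spring pushes it down with 3 to 5 N, so over the slot it drops by itself once the knob is let go. To free a locked follower, lift the knob about 10 mm square to the track floor.
- knob_grip (a point): Centre of the follower's black round knob, 26 diameter, 26 high, axis along track z, on the track's centre line 40 behind the pusher plate's front. With the pin riding, it spans 52 to 78 above the track floor; 8 lower with the pin dropped. Below it a 10 mm stem enters a sleeve (24 diameter) whose top is 37 above the floor. It moves with follower and pin, and does not turn.
- cartridge_a_center (a point): Centre (38 above the underside) of one of two like reagent cartridges: white block 100 long (x), 28 wide (y), 42 high; on top a grey round cap (22 diameter, 8 high) near each end and a middle grip block 32 (x) by 16 (y) rising to 76 overall. Both ends alike. About 0.14 kg. Stands upright on the bench; in the track its x lies along track x (either way round).
- cartridge_b_center (a point): The other cartridge, exactly like cartridge a; either may be the one next to the stop.
- tip_box: Bystander: clear pipette-tip box 122 x 84 x 62 high standing among the cartridges; origin under its centre.
- tube_rack: Bystander: black tube rack 126 x 72 x 48 high with capped tubes, standing among the cartridges; origin under its centre.
- buffer_bottle: Bystander: clear bottle 64 in diameter, 150 high, behind the cartridges; origin under its centre.
- ethanol_bottle: Bystander: white bottle 60 in diameter, 170 high, behind the cartridges; origin under its centre.
- mini_rack: Bystander: small yellow tube rack 85 x 55 x 25, nearer the robot; origin under its centre.
- pipette: Bystander: pipette about 230 long and 25 high lying at the back left; origin on the bench near its middle.
There are look-alikes about, which are no part of the job. Leave any red look-alike of the part that bears cartridge_a_center alone.

How it is judged:
By the outcome, as a careful person would: the job done as asked, in the order asked, and still so for the second after the job is handed in, with the robot touching nothing.
It also fails if it takes over 72 s, if anything falls off the work surface, if the arm or the gripper's body presses on something with over 40 N, if the wrist force passes 120 N, or if a joint passes its speed limit or range.

## Working session

There is one attempt and no reset: what is moved stays moved. The work goes in short steps, Python scripts to look and compute and a shell command to move; the robot and the scene stay as the last step left them, time stands still between calls to the robot, and variables do not carry over. Pictures are saved under pics/ and viewed, and the job is handed in when it is done.

```bash
ls; mkdir -p pics; python3 - <<'E'
from plant import ctrl,snapshot,silhouettes
import cv2
print(ctrl.get_obs(), ctrl.tcp_to_grasp)
for n in("scene","side","wrist"):
    s=snapshot(n); cv2.imwrite(f"pics/{n}0.png",s["image"][:,:,::-1])
    print(n,{k:(v.tolist() if hasattr(v,'tolist') else v) for k,v in s.items() if k!="image"})
E
```

```text
pics
{'clock': 0.0, 'joint_pos': array([-4.82370576e+01,  2.05927333e+01,  6.35301715e-01, -2.03325824e-02,
       -7.01363568e+01, -1.65058067e+01]), 'qvel': array([ 0.00945324, -0.08054156, -0.01415058,  0.01048052, -0.02535218,
       -0.02826449]), 'tau': array([-7.88811303e-04, -5.82711804e+01,  2.93048912e+01,  6.99688956e+00,
        6.85538747e-03, -1.83685670e-04]), 'tool_pos': array([ 0.28777291, -0.61005258,  0.22561898]), 'orientation': array([-8.99046457e+01,  8.32277834e-03,  2.52502183e+01]), 'force': array([-0.48292972, -0.15190094, -0.38393141]), 'moment': array([ 0.03357941,  0.01749577, -0.01699945]), 'opening': 0.08766159155121098} 0.0188
scene {'camera_matrix': [[388.754662089149, 0.0, 251.1994054190496], [0.0, 388.754662089149, 197.84483011651835], [0.0, 0.0, 1.0]], 'eye': [0.9007240074309896, 0.43293875066992654, 0.8618641072251181], 'orientation': [-143.83410063270338, -0.5968162577727931, 140.05317841093174], 'shot': 1}
side {'camera_matrix': [[358.19957802249047, 0.0, 259.48141994736125], [0.0, 358.19957802249047, 191.3813358759287], [0.0, 0.0, 1.0]], 'eye': [0.1136580047277974, 0.650063216905258, 0.8019742760575924], 'orientation': [-132.41312206409393, -1.2059913513425569, -146.78194430576298], 'shot': 2}
wrist {'camera_matrix': [[344.2499304596061, 0.0, 256.15076952781254], [0.0, 344.2499304596061, 187.80068437865367], [0.0, 0.0, 1.0]], 'mount': [[-0.0006363695185154744, 0.9649406931860444, 0.262467243037055, -0.07083453445963318], [-9.599795027610895e-05, -0.26246735392126347, 0.964940868089835, -0.15910741141985515], [0.9999997929090937, 0.0005888626382758751, 0.00025965855232479106, 0.0005922266081636041], [0.0, 0.0, 0.0, 1.0]], 'shot': 3}
```

View pics/scene0.png

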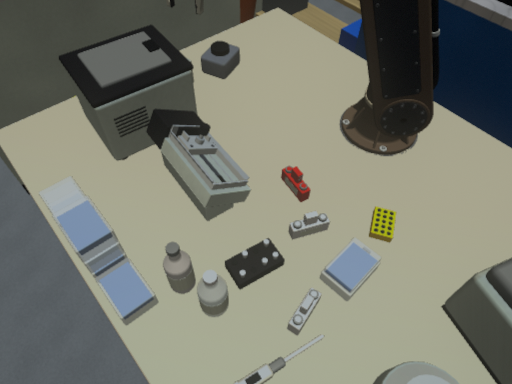

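View pics/side0.png

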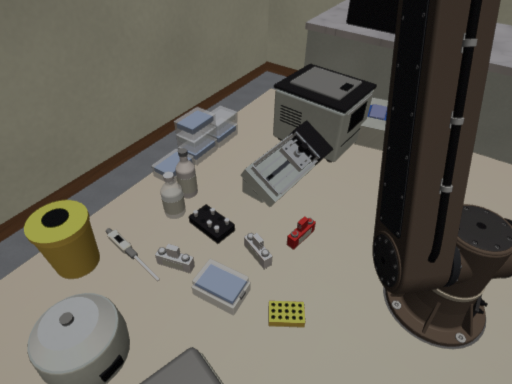

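View pics/wrist0.png

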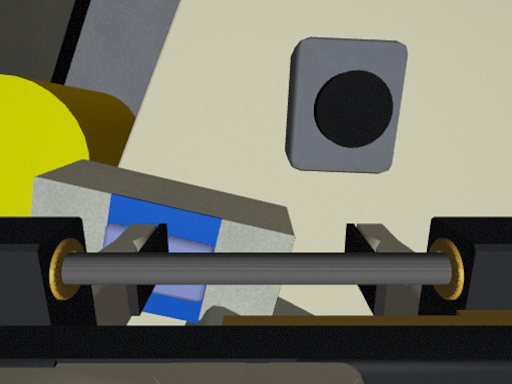

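```bash
cat > h.py <<'E'
import numpy as np, cv2
from scipy.spatial.transform import Rotation as R
from scipy.optimize import minimize, least_squares
def Rm(o): return R.from_euler('xyz',o,degrees=True).as_matrix()
def cam(s,obs=None):
    K=np.array(s["camera_matrix"])
    if "eye" in s: return K,Rm(s["orientation"]),np.array(s["eye"])
    M=np.array(s["mount"]); T=Rm(obs["orientation"])
    return K,T@M[:3,:3],T@M[:3,3]+obs["tool_pos"]
def proj(c,P):
    K,Rc,e=c; q=(np.atleast_2d(P)-e)@Rc; q=q@K.T; return q[:,:2]/q[:,2:]
def ray(c,uv):
    K,Rc,e=c; d=np.linalg.inv(K)@np.array([uv[0],uv[1],1]); d=Rc@d; return e,d/np.linalg.norm(d)
def atz(c,uv,z):
    e,d=ray(c,uv); return e+d*(z-e[2])/d[2]
def box(x0,x1,y0,y1,z0,z1): return np.array([[x,y,z] for x in(x0,x1) for y in(y0,y1) for z in(z0,z1)])
def cyl(cx,cy,r,z0,z1,n=16):
    a=np.arange(n)*2*np.pi/n; p=np.c_[cx+r*np.cos(a),cy+r*np.sin(a)]
    return np.vstack([np.c_[p,np.full(n,z)] for z in(z0,z1)])
CART=[box(-.05,.05,-.014,.014,0,.042),box(-.016,.016,-.008,.008,.042,.076)]+[cyl(s*.034,0,.011,.042,.05) for s in(-1,1)]
def rend(c,parts,shape=(384,512),ss=2):
    m=np.zeros((shape[0]*ss,shape[1]*ss),np.uint8)
    for P in parts:
        h=cv2.convexHull(((proj(c,P)+.5)*ss*16).astype(np.int32)); cv2.fillConvexPoly(m,h,255,shift=4)
    return cv2.resize(m,(shape[1],shape[0]),interpolation=cv2.INTER_AREA)/255.
def place(parts,x,y,yaw,z=0):
    M=R.from_euler('z',yaw).as_matrix(); return [P@M.T+[x,y,z] for P in parts]
def fit(obs_list,parts,x0,z=0):
    # obs_list: (cam, mask)
    ms=[(c,cv2.GaussianBlur(m.astype(float),(0,0),1.5)) for c,m in obs_list]
    def f(p):
        return sum(((cv2.GaussianBlur(rend(c,place(parts,p[0],p[1],p[2],z)),(0,0),1.5)-m)**2).sum() for c,m in ms)
    best=None
    for dy in np.arange(0,np.pi,np.pi/6):
        q=np.array([x0[0],x0[1],dy])
        r=minimize(f,q,method='Nelder-Mead',options=dict(initial_simplex=[q,q+[.015,0,0],q+[0,.015,0],q+[0,0,.3]],xatol=1e-4,fatol=.05,maxiter=150))
        if best is None or r.fun<best.fun: best=r
    return best
E
python3 - <<'E'
from plant import ctrl,snapshot,silhouettes
from h import *
S={n:snapshot(n) for n in("scene","side")}
D={}
for n in S:
    im=S[n]["image"][:,:,::-1].copy()
    for t in("cartridge_a_center","knob_grip","follower","analyser","tube_rack","mini_rack","tip_box","buffer_bottle","ethanol_bottle"):
        for i,d in enumerate(silhouettes(S[n],t)):
            print(n,t,round(d["confidence"],2),list(map(int,d["bbox"])))
            D[f"{n}|{t}|{i}"]=d["mask"]
    D[n+"|im"]=S[n]["image"]
np.savez("m.npz",**D)
import pickle; pickle.dump({n:cam(S[n]) for n in S},open("cams.pkl","wb"))
for n,(x,y,w,h) in dict(scene=(140,95,240,240),side=(150,110,200,170)).items():
    cv2.imwrite(f"pics/{n}_crop.png",cv2.resize(S[n]["image"][y:y+h,x:x+w,::-1],None,fx=600//h,fy=600//h,interpolation=cv2.INTER_CUBIC))
E
```

```text
scene cartridge_a_center 0.89 [287, 209, 43, 29]
scene cartridge_a_center 0.73 [283, 165, 29, 33]
scene knob_grip 0.56 [366, 207, 31, 34]
scene knob_grip 0.43 [202, 120, 10, 17]
scene follower 0.66 [177, 122, 36, 27]
scene analyser 0.98 [59, 26, 193, 193]
scene tube_rack 0.57 [223, 239, 60, 48]
scene mini_rack 0.83 [367, 205, 28, 34]
scene tip_box 0.64 [319, 236, 63, 63]
scene buffer_bottle 0.92 [197, 269, 31, 47]
scene buffer_bottle 0.37 [320, 236, 62, 65]
scene ethanol_bottle 0.87 [160, 244, 36, 50]
side cartridge_a_center 0.73 [286, 219, 30, 29]
side cartridge_a_center 0.62 [245, 233, 28, 34]
side follower 0.85 [278, 133, 36, 38]
side analyser 0.65 [240, 61, 137, 145]
side tube_rack 0.97 [186, 205, 48, 37]
side mini_rack 0.85 [267, 303, 38, 23]
side mini_rack 0.61 [238, 63, 139, 143]
side tip_box 0.91 [190, 257, 60, 57]
side buffer_bottle 0.81 [162, 171, 24, 49]
side ethanol_bottle 0.78 [175, 147, 24, 47]
side ethanol_bottle 0.49 [242, 120, 91, 88]
```

View pics/scene_crop.png

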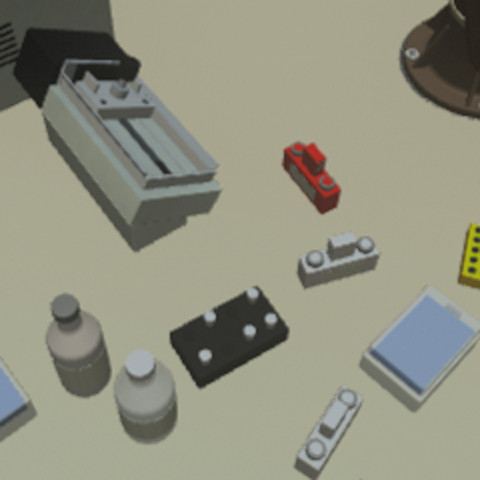

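View pics/side_crop.png

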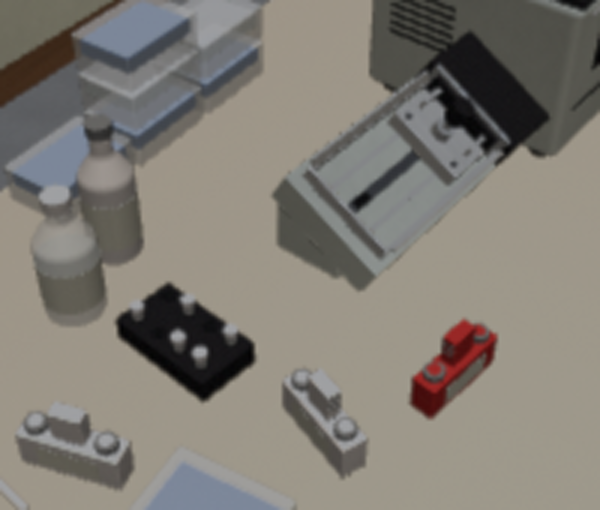

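```bash
python3 - <<'E'
from h import *
import pickle
D=np.load("m.npz"); C=pickle.load(open("cams.pkl","rb"))
def gc(n,rect):
    im=np.ascontiguousarray(D[n+"|im"][:,:,::-1]); m=np.zeros(im.shape[:2],np.uint8)
    cv2.grabCut(im,m,rect,np.zeros((1,65)),np.zeros((1,65)),6,cv2.GC_INIT_WITH_RECT)
    return (m&1)>0
M={}
M['A']=dict(scene=gc("scene",(284,205,50,36)),side=gc("side",(241,227,36,42)))
M['B']=dict(scene=gc("scene",(284,284,40,52)),side=gc("side",(151,240,48,34)))
for k in M:
    for n in M[k]:
        u=np.argwhere(M[k][n]).mean(0)[::-1]; print(k,n,u,M[k][n].sum(),atz(C[n],u,.03))
    x0=atz(C["scene"],np.argwhere(M[k]["scene"]).mean(0)[::-1],.03)
    for ns in (["scene"],["side"],["scene","side"]):
        r=fit([(C[n],M[k][n]) for n in ns],CART,x0); print(k,ns,r.x[:2].round(4),np.degrees(r.x[2])%180,r.fun)
    for n in ns:
        rr=rend(C[n],place(CART,*r.x))>.5; im=D[n+"|im"][:,:,::-1].copy()
        big=cv2.resize(im,None,fx=6,fy=6,interpolation=cv2.INTER_CUBIC)
        for mm,col in((rr,(0,0,255)),(M[k][n],(0,255,0))):
            cs,_=cv2.findContours(cv2.resize(mm.astype(np.uint8),None,fx=6,fy=6,interpolation=0),0,1); cv2.drawContours(big,cs,-1,col,1)
        u=(np.argwhere(M[k][n]).mean(0)[::-1]*6).astype(int)
        cv2.imwrite(f"pics/fit_{k}_{n}.png",big[u[1]-150:u[1]+150,u[0]-200:u[0]+200])
im=[np.hstack([cv2.imread(f"pics/fit_{k}_{n}.png") for n in("scene","side")]) for k in"AB"]
cv2.imwrite("pics/fitAB.png",np.vstack(im))
cv2.imwrite("pics/t_scene.png",cv2.resize(D["scene|im"][100:220,145:265,::-1],None,fx=5,fy=5,interpolation=cv2.INTER_CUBIC))
cv2.imwrite("pics/t_side.png",cv2.resize(D["side|im"][110:210,235:345,::-1],None,fx=6,fy=6,interpolation=cv2.INTER_CUBIC))
E
```

```text
A scene [308.48531685 225.87017002] 647 [0.44835918 0.1313842  0.03      ]
A side [258.03508772 251.30994152] 513 [0.43484034 0.13705014 0.03      ]
A ['scene'] [0.4444 0.1284] 160.09465574488897 63.30453250204118
A ['side'] [0.4423 0.1312] 157.09202576208207 48.75018652440227
A ['scene', 'side'] [0.4434 0.129 ] 157.713050012833 120.62027606188889
B scene [303.69166667 312.65166667] 600 [0.61455351 0.28324145 0.03      ]
B side [174.83753943 259.84542587] 634 [0.60027005 0.28327495 0.03      ]
B ['scene'] [0.6095 0.2801] 15.44652540004714 35.17465831185455
B ['side'] [0.6049 0.2808] 12.172752398163137 57.033307272612895
B ['scene', 'side'] [0.6071 0.2804] 14.039354171293212 103.19010030691132
```

View pics/fitAB.png

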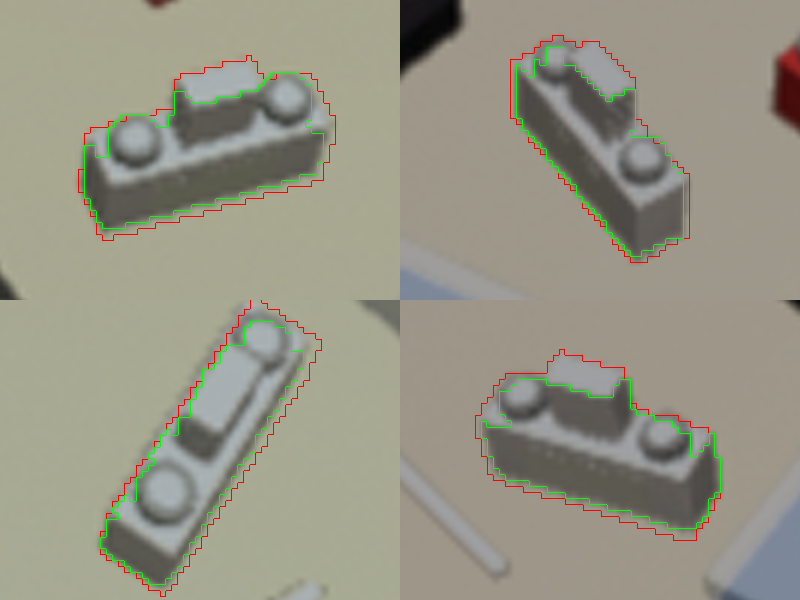

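View pics/t_scene.png

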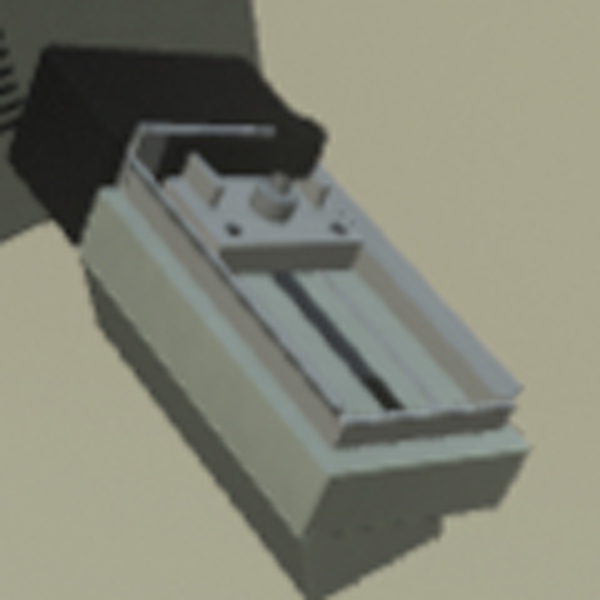

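View pics/t_side.png

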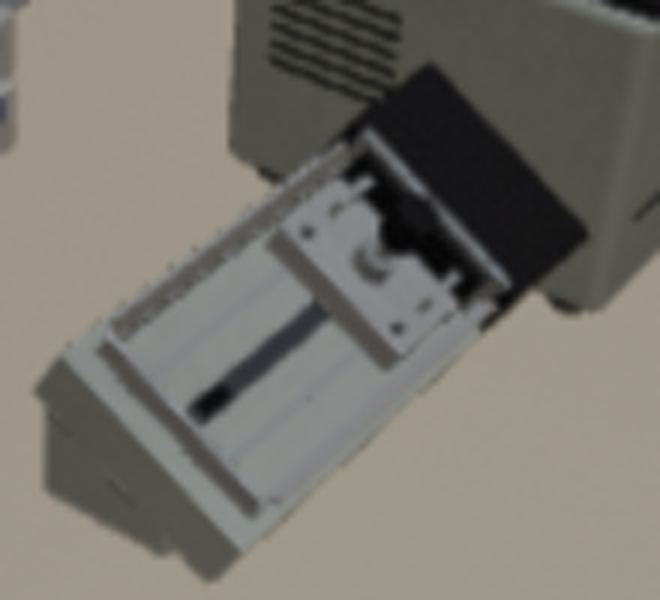

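```bash
cat >> h.py <<'E'
def track(x,y,yaw):
    # yaw: world heading of track y axis; track x level component points to right of y (up-slope)
    ty=np.array([np.cos(yaw),np.sin(yaw),0]); hx=np.array([np.sin(yaw),-np.cos(yaw),0])  # y cross z
    tx=hx*np.cos(np.pi/6)+np.array([0,0,np.sin(np.pi/6)]); tz=np.cross(tx,ty)
    return np.c_[tx,ty,tz],np.array([x,y,.078])
def tri(obs):
    A=0;b=0
    for c,uv in obs:
        e,d=ray(c,uv); P=np.eye(3)-np.outer(d,d); A=A+P; b=b+P@e
    return np.linalg.solve(A,b)
E
python3 - <<'E'
from h import *
import pickle
C=pickle.load(open("cams.pkl","rb")); c1,c2=C["scene"],C["side"]
s=lambda u,v:np.array([145+u/5-.4,100+v/5-.4]); d=lambda u,v:np.array([235+u/6-.4,110+v/6-.4])
pts=dict(stopL=((140,128),(508,285)),stopL2=((140,128),(367,130)),mid=((207,129),(437,207)),end1=((340,415),(100,345)),end2=((515,405),(258,512)), knob=((305,135),(412,215)))
for k,(a,b) in pts.items():
    o=[(c1,s(*a)),(c2,d(*b))]; p=tri(o); print(k,p.round(4),[ (proj(c,p)-u).round(1).tolist() for c,u in o])
E
```

```text
stopL [ 0.5045 -0.4056 -0.0034] [[[1.3, 4.4]], [[2.1, -3.1]]]
stopL2 [ 0.5631 -0.2844  0.1394] [[[-0.1, -0.2]], [[-0.1, 0.2]]]
mid [ 0.5181 -0.2948  0.1013] [[[0.1, 0.5]], [[0.3, -0.4]]]
end1 [ 0.5921 -0.0667  0.1203] [[[0.6, 2.0]], [[1.0, -1.3]]]
end2 [ 0.4908 -0.0573  0.0613] [[[0.2, 0.7]], [[0.4, -0.5]]]
knob [ 0.5008 -0.2205  0.1435] [[[-0.0, -0.2]], [[-0.1, 0.1]]]
```

```bash
cat > ft.py <<'E'
from h import *
import pickle
D=np.load("m.npz");C=pickle.load(open("cams.pkl","rb")); c1,c2=C["scene"],C["side"]
s=lambda u,v:np.array([145+u/5-.4,100+v/5-.4]); d=lambda u,v:np.array([235+u/6-.4,110+v/6-.4])
obs=[(c1,s(140,128),(.054,-.001,.04)),(c2,d(367,130),(.054,-.001,.04)),(c2,d(508,285),(-.054,-.001,.04)),(c1,s(305,137),(0,.05,.065)),(c2,d(410,215),(0,.05,.065))]
def f(p):
    M,o=track(*p); return np.concatenate([(proj(c,M@np.array(q)+o)[0]-u) for c,u,q in obs])
r=least_squares(f,[.51,-.28,np.radians(82)]); print(r.x,np.degrees(r.x[2]),f(r.x).round(1))
M,o=track(*r.x)
W=lambda q:np.atleast_2d(q)@M.T+o
def draw(n,c,x,y,w,h,k):
    im=cv2.resize(D[n+"|im"][y:y+h,x:x+w,::-1],None,fx=k,fy=k,interpolation=cv2.INTER_CUBIC)
    def L(P,col):
        q=((proj(c,W(P))-[x,y]+.5)*k).astype(int); cv2.polylines(im,[q.reshape(-1,1,2)],False,col,1)
    L([[-.054,0,0],[.054,0,0],[.054,.21,0],[-.054,.21,0],[-.054,0,0]],(0,255,0))
    L([[-.054,0,0],[-.054,0,.04],[.054,0,.04],[.054,0,0]],(0,255,255))
    for z in(.016,):
        L([[-.054,0,z],[-.054,.21,z]],(255,0,0)); L([[.054,0,z],[.054,.21,z]],(255,0,0))
    L([[-.05,.01,0],[-.05,.01,.045],[.05,.01,.045],[.05,.01,0]],(255,0,255))
    for z in(.052,.078): L(cyl(0,.05,.013,z,z,24)[:24],(0,0,255))
    cv2.imwrite(f"pics/ft_{n}.png",im)
draw("scene",c1,145,100,120,120,5); draw("side",c2,235,110,110,100,6)
E
python3 ft.py
```

```text
[ 0.53259193 -0.27925644  1.52218847] 87.21497490463724 [ 1.7 -0.4  0.5  0.8 -0.7 -1.9 -1.9  0.8  0.5  1.2]
```

```bash
python3 -c "
import cv2,numpy as np
a=cv2.imread('pics/ft_scene.png');b=cv2.imread('pics/ft_side.png')
a=cv2.resize(a,(400,400));b=cv2.resize(b,(400,364));b=cv2.copyMakeBorder(b,0,36,0,0,0)
cv2.imwrite('pics/ft.png',np.hstack([a,b]))"
```

```text
(no output)
```

View pics/ft.png

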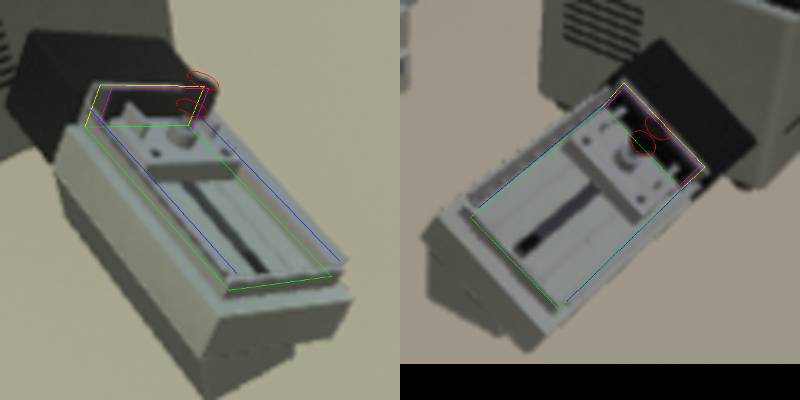

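```bash
cat >> h.py <<'E'
TR=[0.5326,-0.2793,np.radians(87.21)]
def rel(p1,R1,n=None,obs=None,z=0):
    """constant rows from the measured pose to p1,R1"""
    if obs is None:
        from plant import ctrl; obs=ctrl.get_obs()
    R0=Rm(obs["orientation"]); p0=np.array(obs["tool_pos"])
    w=R.from_matrix(R0.T@R1).as_rotvec()
    if n is None: n=int(max(np.ceil(np.linalg.norm(p1-p0)/.040),np.ceil(np.degrees(np.linalg.norm(w))/7.),1))
    w=w/n; S=sum(R.from_rotvec(k*w).as_matrix() for k in range(n))
    d=np.linalg.solve(S,R0.T@(p1-p0))
    print(n,"x",[*(d*100).round(2).tolist(),*np.degrees(w).round(2).tolist()])
def Rtrack(flip=False):
    M,o=track(*TR); s=-1 if flip else 1
    return np.c_[s*M[:,0],-M[:,2],s*M[:,1]]
def T(q):
    M,o=track(*TR); return M@np.array(q)+o
def tq(p):
    M,o=track(*TR); return M.T@(np.array(p)-o)
E
python3 -m pendant '[[[0,-4,0,0,0,0,1],[0,-4,0,0,0,0,1],[0,-4,0,0,0,0,1],[0,-3,0,0,0,0,1]]]'
python3 -c "
from h import *
print(T([0,.1,.25])); rel(T([0,.1,.25]),Rtrack())"
```

```text
clock: 1.48
tool_pos: [0.2878, -0.6109, 0.3806]
orientation: [-90.2, 0.0, 25.3]
force: [0.6, -0.9, 0.5]
opening: 0.0878
[ 0.41261571 -0.1733341   0.29450635]
12 x [1.63, 1.06, 3.4, -0.6, 2.29, -2.45]
```

```bash
python3 -m pendant '[[[1.6,0.6,3.4,-0.6,2.3,-2.45,1],[1.6,0.6,3.4,-0.6,2.3,-2.45,1],[1.6,0.6,3.4,-0.6,2.3,-2.45,1],[1.6,0.6,3.4,-0.6,2.3,-2.45,1],[1.6,0.6,3.4,-0.6,2.3,-2.45,1],[1.6,1.1,3.4,-0.6,2.3,-2.45,1],[1.6,1.1,3.4,-0.6,2.3,-2.45,1],[1.6,1.1,3.4,-0.6,2.3,-2.45,1],[1.6,1.1,3.4,-0.6,2.3,-2.45,1],[1.6,1.5,3.4,-0.6,2.3,-2.45,1],[1.6,1.5,3.4,-0.6,2.3,-2.45,1],[1.6,1.5,3.4,-0.6,2.3,-2.45,1]]]'
python3 - <<'E'
from h import *
from plant import *
rel(T([0,.1,.25]),Rtrack())
o=ctrl.get_obs(); s=snapshot("wrist"); c=cam(s,o)
import pickle; pickle.dump((s,o),open("w1.pkl","wb"))
im=s["image"][:,:,::-1]
for k in("knob_grip","follower"): print(k,[(round(d["confidence"],2),d["bbox"]) for d in silhouettes(s,k)])
cv2.imwrite("pics/w1.png",cv2.resize(im,None,fx=1.5,fy=1.5,interpolation=cv2.INTER_CUBIC))
E
```

```text
clock: 2.48
tool_pos: [0.4004, -0.1953, 0.3047]
orientation: [-90.4, -28.5, -1.6]
force: [-0.8, -1.3, 0.1]
opening: 0.0877
1 x [0.53, 1.43, 2.24, -0.16, 1.0, -1.52]
knob_grip [(0.82, [222.3, 163.3, 27.0, 24.1])]
follower []
```

View pics/w1.png

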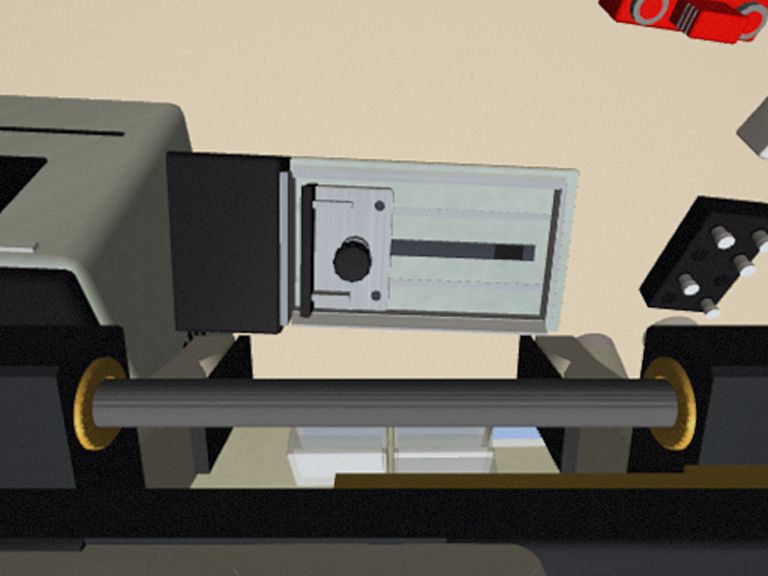

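```bash
cat > ft2.py <<'E'
from h import *
import pickle,sys
s,o=pickle.load(open("w1.pkl","rb")); c=cam(s,o)
def draw(TRp,x=105,y=90,w=290,h=145,k=2.75,fv=0.0,out="pics/ft2.png",s=s,c=c,lines=True,kz=0):
    M,oo=track(*TRp)
    im=cv2.resize(s["image"][y:y+h,x:x+w,::-1],None,fx=k,fy=k,interpolation=cv2.INTER_CUBIC)
    def L(P,col):
        q=((proj(c,np.atleast_2d(P)@M.T+oo)-[x,y]+.5)*k).astype(int); cv2.polylines(im,[q.reshape(-1,1,2)],False,col,1)
    if lines:
        L([[-.054,0,0],[.054,0,0],[.054,.21,0],[-.054,.21,0],[-.054,0,0]],(0,255,0))
        L([[-.054,0,0],[-.054,0,.04],[.054,0,.04],[.054,0,0]],(0,255,255))
        L([[-.05,.01+fv,.045],[.05,.01+fv,.045]],(255,0,255))
        for z in(.052-kz,.078-kz): L(cyl(0,.05+fv,.013,z,z,24)[:24],(0,0,255))
    cv2.imwrite(out,im)
if __name__=="__main__":
    draw(TR); draw(TR,180,95,110,135,4.4,out="pics/ft2b.png",lines=False)
    draw(TR,270,95,120,135,4.4,out="pics/ft2c.png",lines=False)
E
python3 ft2.py
```

```text
(no output)
```

View pics/ft2.png

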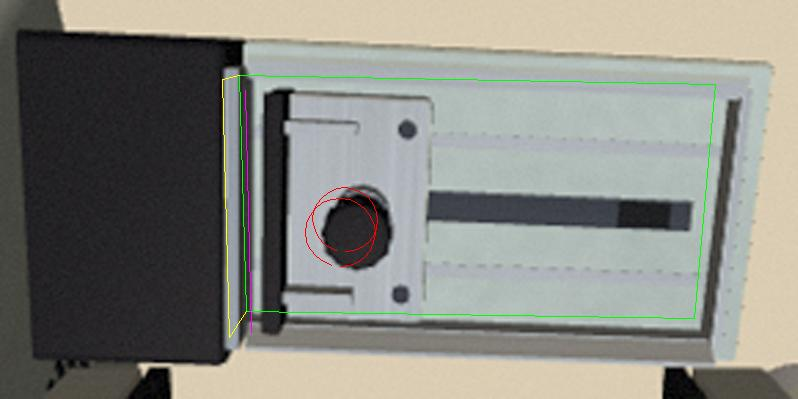

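View pics/ft2b.png

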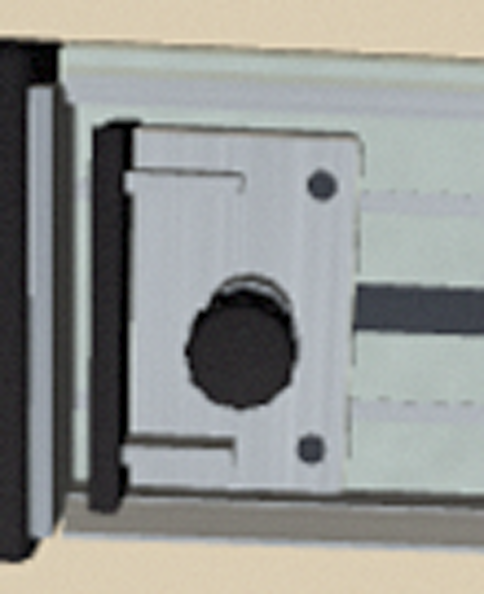

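View pics/ft2c.png

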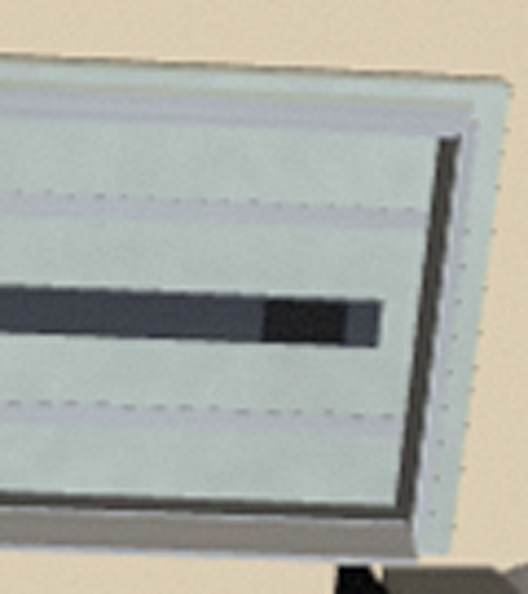

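```bash
cat > ft3.py <<'E'
from ft2 import *
b=lambda u,v:np.array([180+u/4.4-.5,95+v/4.4-.5]); e=lambda u,v:np.array([270+u/4.4-.5,95+v/4.4-.5])
obs=[(b(72,482),(.054,0,0)),(e(397,507),(.054,.21,0)),(e(438,134),(-.054,.21,.016)),(b(76,105),(-.054,0,.016)),(b(243,350),(0,.05,.073)),(b(52,88),(-.054,0,.04)),(b(48,533),(.054,0,.04))]
def f(p,full=False):
    M,oo=track(*p[:3]); oo=oo+[0,0,p[3]]
    r=np.concatenate([(proj(c,M@np.array(q)+oo)[0]-u) for u,q in obs])
    return r if full else np.r_[r,p[3]/.002]
r=least_squares(f,[*TR,0]); print(r.x,np.degrees(r.x[2])); print(f(r.x,True).reshape(-1,2).round(1))
draw(r.x[:3])
E
python3 ft3.py
```

```text
[ 5.32622018e-01 -2.74879040e-01  1.49036628e+00  3.39268578e-04] 85.39169750857273
[[ 0.3 -1.2]
 [-1.6 -0.8]
 [ 3.7  0.7]
 [-2.2 -0.7]
 [-0.7  0.5]
 [-0.2  4. ]
 [ 0.7 -3.2]]
```

View pics/ft2.png

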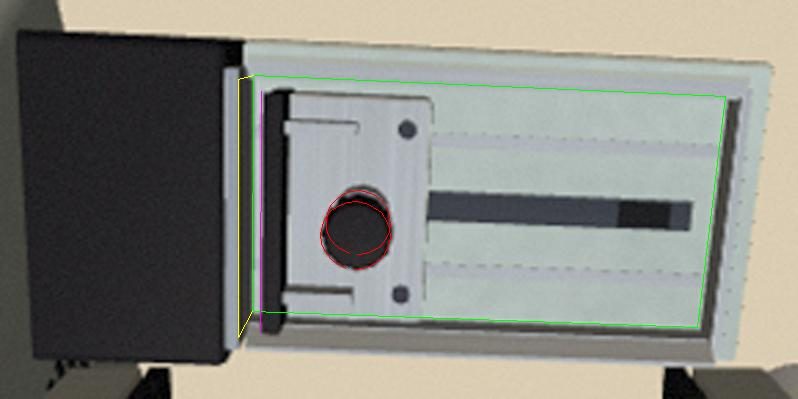

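```bash
sed -i 's/,(b(52,88).*$/]/' ft3.py; python3 ft3.py
```

```text
[ 0.53535131 -0.27476551  1.49662227 -0.00170618] 85.75013982716293
[[ 1.2 -0.9]
 [-1.7 -1.2]
 [ 3.   0.8]
 [-1.8  0.3]
 [-0.5  1. ]]
```

```bash
cat >> h.py <<'E'
TR=[0.5335,-0.2748,np.radians(85.6)]
E
python3 -c "
from h import *
rel(T([0,.05,.10]),Rtrack())
rel(T([0,.05,.10]),Rtrack(),8)"
```

```text
5 x [0.2, 3.29, -0.44, -0.21, 0.58, -0.35]
8 x [0.12, 2.06, -0.28, -0.13, 0.36, -0.22]
```

```bash
python3 -m pendant '[[[0.2,3.3,-0.44,-0.2,0.58,-0.35,0.6],[0.2,3.3,-0.44,-0.2,0.58,-0.35,0.6],[0.2,3.3,-0.44,-0.2,0.58,-0.35,0.6],[0.2,3.3,-0.44,-0.2,0.58,-0.35,0.6],[0.2,3.3,-0.44,-0.2,0.58,-0.35,0.6],[0,0,0,0,0,0,0.6],[0,0,0,0,0,0,0.6]]]'
python3 - <<'E'
from h import *
from plant import *
o=ctrl.get_obs(); print(tq(o["tool_pos"]),o["opening"]); rel(T([0,.05,.05]),Rtrack(),3)
s=snapshot("wrist"); 
im=cv2.resize(s["image"][:,:,::-1],None,fx=1.5,fy=1.5)
c=cam(s,o); 
M,oo=track(*TR)
for z in(.052,.078):
    q=(proj(c,cyl(0,.05,.013,z,z,24)[:24]@M.T+oo)*1.5).astype(int); cv2.polylines(im,[q.reshape(-1,1,2)],True,(0,0,255),1)
cv2.imwrite("pics/w2.png",im)
E
```

```text
clock: 3.22
tool_pos: [0.4867, -0.2261, 0.1621]
orientation: [-90.0, -29.6, -4.9]
force: [0.1, -0.9, 0.8]
opening: 0.0531
[-0.00162034  0.04495294  0.09799357] 0.05313867117029018
3 x [0.06, 1.6, 0.17, 0.08, -0.15, -0.13]
```

View pics/w2.png

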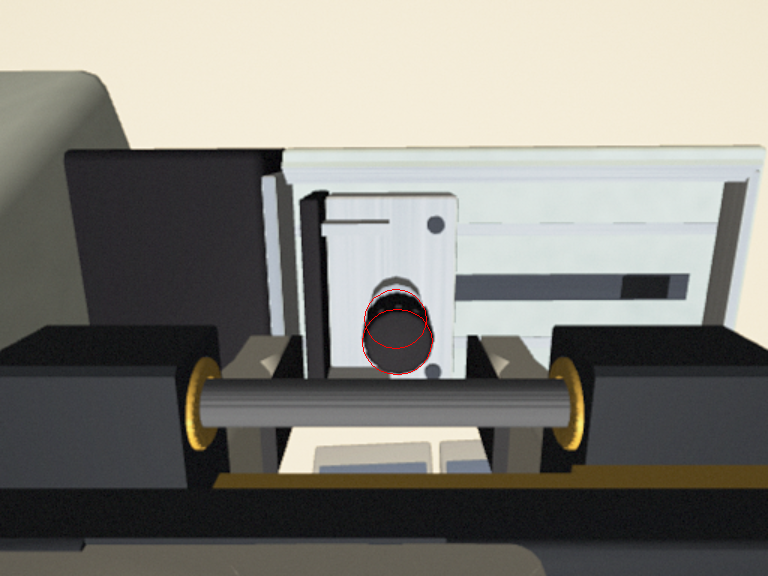

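```bash
python3 -m pendant '[[[0.1,0,0.5,0,0,0,0.6],[0.05,1.6,0,0.1,-0.15,-0.1,0.6],[0.05,1.6,0,0.1,-0.15,-0.1,0.6],[0.05,1.6,0,0.1,-0.15,-0.1,0.6],[0,0,0,0,0,0,0.6],[0,0,0,0,0,0,0.6]]]'
python3 - <<'E'
from h import *
from plant import *
o=ctrl.get_obs(); print(tq(o["tool_pos"]),o["opening"],o["force"]); rel(T([0,.05,.05]),Rtrack(),1)
E
```

```text
clock: 3.77
tool_pos: [0.5141, -0.222, 0.1256]
orientation: [-89.9, -30.3, -4.3]
force: [-0.9, -0.9, -0.4]
opening: 0.0525
[0.0035026  0.05119665 0.05289673] 0.05250414481614559 [-0.89452747 -0.87888117 -0.40393449]
1 x [-0.35, 0.29, -0.12, -0.13, 0.06, 0.3]
```

```bash
python3 -m pendant '[[[-0.35,0.25,-0.1,0,0,0.3,0.6],[0,0,0,0,0,0,0.6],[0,0,0,0,0,0,0],[0,0,0,0,0,0,0],[0,0,0,0,0,0,0],[0,0,0,0,0,0,0]]]'
python3 - <<'E'
from h import *
from plant import *
o=ctrl.get_obs(); print(tq(o["tool_pos"]),o["opening"],o["force"])
E
```

```text
clock: 4.27
tool_pos: [0.5122, -0.2222, 0.1207]
orientation: [-89.9, -30.0, -4.3]
force: [-0.1, 0.0, -0.1]
opening: 0.0316
[-0.00047823  0.0508265   0.04962524] 0.031640892665114585 [-0.08743499  0.01620285 -0.11321948]
```

```bash
python3 -m pendant '[[[0,0,0,0,0,0,0],[0,0,0,0,0,0,0],[0,0,0,0,0,0,0]]]'
python3 - <<'E'
from h import *
from plant import *
o=ctrl.get_obs(); print(tq(o["tool_pos"]),o["opening"],o["force"])
E
```

```text
clock: 4.52
tool_pos: [0.5121, -0.2227, 0.1206]
orientation: [-89.9, -30.0, -4.3]
force: [-1.3, -6.3, 1.9]
opening: 0.0253
[-0.00061066  0.05029126  0.04952603] 0.025344869093078957 [-1.31417442 -6.31348284  1.89768823]
```

```bash
python3 -m pendant '[[[0,0,0.5,0,0,0,0],[0,0,1.2,0,0,0,0],[0,0,1.5,0,0,0,0],[0,0,1.5,0,0,0,0],[0,0,1.5,0,0,0,0],[0,0,1.5,0,0,0,0],[0,0,1.5,0,0,0,0],[0,0,1.5,0,0,0,0],[0,0,1.2,0,0,0,0],[0,0,0.5,0,0,0,0],[0,0,0,0,0,0,0]]]'
python3 - <<'E'
from h import *
from plant import *
o=ctrl.get_obs(); print(tq(o["tool_pos"]),o["opening"],o["force"]); rel(T([0,.177,.0495]),Rtrack(),1)
E
```

```text
clock: 5.43
tool_pos: [0.5196, -0.1232, 0.1355]
orientation: [-88.6, -27.6, -4.6]
force: [0.7, -11.0, -36.8]
opening: 0.0253
[0.00666105 0.15010542 0.06255281] 0.025309271054023617 [  0.74858725 -10.95179691 -36.78873568]
1 x [-0.62, 1.4, 2.66, -1.36, -0.17, -2.43]
```

```bash
python3 - <<'E'
from h import *
from plant import *
o=ctrl.get_obs(); print(o["joint_pos"].round(1),o["qvel"].round(1),o["tau"].round(1),o["moment"].round(2))
for n in("side","wrist"):
    s=snapshot(n); cv2.imwrite(f"pics/{n}3.png",s["image"][:,:,::-1])
print(tq(o["tool_pos"]),ctrl.get_obs()["force"])
E
python3 -c "
import cv2,numpy as np
cv2.imwrite('pics/c3.png',cv2.resize(np.hstack([cv2.imread('pics/%s3.png'%n) for n in('side','wrist')]),(800,300)))"
```

```text
[   6.9   -1.5  -58.3   33.8   -7.  -133.8] [-0.8  0.   0.1 -0.6  0.4  1.3] [  6.3 -37.7  23.6   8.3   8.2  -0.2] [-3.64  7.43 -2.06]
[0.00666105 0.15010542 0.06255281] [  1.76055222 -11.83705643 -37.16690934]
```

View pics/c3.png

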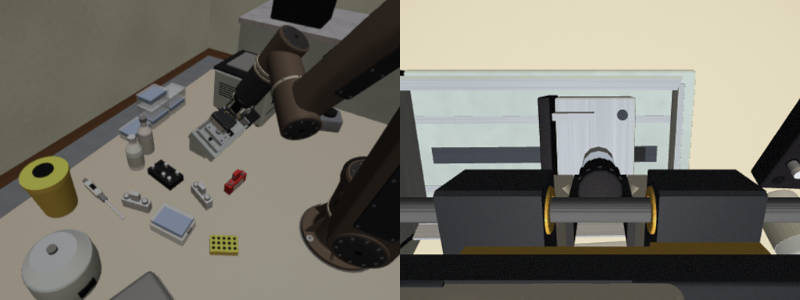

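```bash
python3 - <<'E'
from h import *
rel(T([0,.051,.0500]),Rtrack(),9)
E
```

```text
9 x [-0.07, 0.13, -1.1, -0.15, -0.02, -0.27]
```

```bash
python3 -m pendant '[[[-0.2,0.4,-0.8,-0.5,0,-0.8,0],[-0.2,0.4,-1.1,-0.5,0,-0.8,0],[-0.1,0.3,-1.1,-0.3,0,-0.8,0],[-0.1,0.1,-1.1,0,0,0,0],[0,0,-1.1,0,0,0,0],[0,0,-1.1,0,0,0,0],[0,0,-1.1,0,0,0,0],[0,0,0,0,0,0,0]]]'
python3 - <<'E'
from h import *
from plant import *
o=ctrl.get_obs(); print(tq(o["tool_pos"]),o["opening"],o["force"],o["joint_pos"].round(1)); rel(T([0,.051,.0495]),Rtrack(),2)
E
```

```text
clock: 6.2
tool_pos: [0.5166, -0.201, 0.1309]
orientation: [-88.6, -29.3, -4.6]
force: [-7.2, -10.2, -7.4]
opening: 0.0255
[0.00692765 0.07229052 0.05709541] 0.025477801448806483 [ -7.16942511 -10.21963204  -7.43655072] [ -0.6   1.7 -46.4   2.5 -12.6 -95.9]
2 x [-0.34, 0.37, -1.07, -0.65, -0.07, -0.37]
```

```bash
python3 -m pendant '[[[-0.2,0.3,-0.7,-0.6,0,-0.3,0],[-0.3,0.3,-0.7,-0.6,0,-0.3,0],[-0.2,0.2,-0.6,0,0,0,0],[0,0,0,0,0,0,0]]]'
python3 - <<'E'
from h import *
from plant import *
o=ctrl.get_obs(); print(tq(o["tool_pos"]),o["opening"],o["force"],o["joint_pos"].round(1)); rel(T([0,.051,.0495]),Rtrack(),2)
E
```

```text
clock: 6.53
tool_pos: [0.5187, -0.2209, 0.1271]
orientation: [-89.9, -30.7, -4.4]
force: [-16.0, -9.6, 26.6]
opening: 0.0257
[0.00817514 0.05262394 0.05196209] 0.02566957873611275 [-16.00439788  -9.58905991  26.58540271] [ -2.7   2.7 -48.1   5.3  -8.6 -96.7]
2 x [-0.41, 0.12, -0.08, -0.04, 0.02, 0.37]
```

```bash
python3 -m pendant '[[[0,-0.2,-0.2,0,0,0,0],[0,0,0,0,0,0,0]]]'
python3 -m pendant '[[[0,0,0,0,0,0,0.2],[0,0,0,0,0,0,0.45],[0,0,0,0,0,0,0.6],[0,0,0,0,0,0,0.6],[0,-2,0,0,0,0,0.6],[0,-3,0,0,0,0,0.6],[0,-3,0,0,0,0,0.6],[0,0,0,0,0,0,0.6]]]'
python3 - <<'E'
from h import *
from plant import *
o=ctrl.get_obs(); print(tq(o["tool_pos"]),o["opening"],o["force"],o["joint_pos"].round(1))
s=snapshot("wrist"); c=cam(s,o)
im=cv2.resize(s["image"][:,:,::-1],None,fx=1.5,fy=1.5)
M,oo=track(*TR)
for z in(.052,.078):
    q=(proj(c,cyl(0,.05,.013,z,z,24)[:24]@M.T+oo)*1.5).astype(int); cv2.polylines(im,[q.reshape(-1,1,2)],True,(0,0,255),1)
cv2.imwrite("pics/w4.png",im)
E
```

```text
clock: 6.7
tool_pos: [0.518, -0.2222, 0.1278]
orientation: [-89.9, -30.7, -4.4]
force: [3.6, -11.1, -1.9]
opening: 0.0252
clock: 7.37
tool_pos: [0.4769, -0.218, 0.2003]
orientation: [-89.9, -30.9, -4.3]
force: [0.8, -0.2, 0.2]
opening: 0.0524
[0.00853585 0.05226877 0.13627699] 0.05238331954298952 [ 0.803031   -0.22304822  0.24335806] [ -2.5  -8.1 -44.6   2.  -22.7 -93.4]
```

View pics/w4.png

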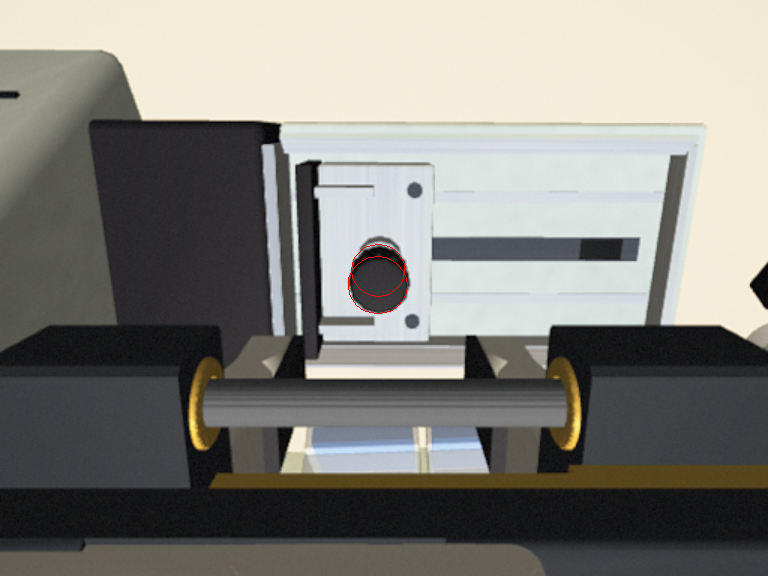

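```bash
cat >> h.py <<'E'
def Rt(tilt): return Rtrack()@R.from_euler('z',30-tilt,degrees=True).as_matrix()
def G(q,Rx,g=.0188):  # TCP for grasp point at track q
    return T(q)+Rx[:,1]*g
def here(Rx=None):
    from plant import ctrl
    o=ctrl.get_obs(); p=o["tool_pos"]-Rm(o["orientation"])[:,1]*.0188
    print("grasp@track(mm)",(tq(p)*1e3).round(1),"tcp",(tq(o["tool_pos"])*1e3).round(1),"open",round(o["opening"]*1e3,1),"F",o["force"].round(1),"j",o["joint_pos"].round(0),"rpy",o["orientation"].round(1),"t",round(o["clock"],2))
E
python3 - <<'E'
from h import *
Rx=Rt(10); here()
rel(G([0,.0505,.10],Rx),Rx)
E
```

```text
grasp@track(mm) [  7.7  52.3 153.4] tcp [  8.   52.4 134.6] open 52.5 F [-0.1 -0.1 -0.2] j [ -3.  -8. -45.   2. -22. -93.] rpy [-89.9 -30.9  -4.3] t 7.42
3 x [-0.29, 1.79, -0.07, -0.06, 0.04, 6.95]
```

```bash
python3 -m pendant '[[[-0.3,1.8,-0.1,0,0,6.9,0.55],[-0.3,1.8,-0.1,0,0,6.9,0.55],[-0.3,1.8,-0.1,0,0,6.9,0.55],[0,0,0,0,0,0,0.55],[0,0,0,0,0,0,0.55]]]'
python3 - <<'E'
from h import *
Rx=Rt(10); here()
rel(G([0,.0505,.067],Rx),Rx,3)
E
```

```text
clock: 7.83
tool_pos: [0.4904, -0.2217, 0.1385]
orientation: [-89.9, -9.4, -4.3]
force: [-1.2, 0.6, -0.3]
opening: 0.0481
grasp@track(mm) [-3.9 49.6 93.5] tcp [-10.5  49.6  75.9] open 48.1 F [-1.2  0.6 -0.3] j [ -3.   7. -31.   0. -43. -91.] rpy [-89.9  -9.4  -4.3] t 7.83
3 x [0.43, 0.78, 0.03, -0.05, 0.04, -0.19]
```

```bash
python3 -m pendant '[[[0.4,0.8,0.05,0,0,-0.2,0.55],[0.4,0.8,0.05,0,0,-0.2,0.55],[0.4,0.8,0,0,0,-0.2,0.55],[0,0,0,0,0,0,0.55],[0,0,0,0,0,0,0.55]]]'
python3 - <<'E'
from h import *
Rx=Rt(10); here()
rel(G([0,.0505,.067],Rx),Rx,1)
E
```

```text
clock: 8.25
tool_pos: [0.5055, -0.222, 0.121]
orientation: [-89.9, -10.4, -4.3]
force: [-0.1, 0.3, 0.2]
opening: 0.0483
grasp@track(mm) [ 0.1 50.4 70.9] tcp [-6.2 50.5 53.2] open 48.3 F [-0.1  0.3  0.2] j [ -3.   9. -31.   0. -39. -91.] rpy [-89.9 -10.4  -4.3] t 8.25
1 x [0.11, 0.37, 0.0, -0.15, 0.11, 0.45]
```

```bash
python3 -m pendant '[[[0.1,0.35,0,0,0,0.4,0.55],[0,0,0,0,0,0,0.3],[0,0,0,0,0,0,0],[0,0,0,0,0,0,0],[0,0,0,0,0,0,0],[0,0,0,0,0,0,0],[0,0,0,0,0,0,0]]]'
python3 - <<'E'
from h import *
Rx=Rt(10); here()
rel(G([0,.0505,.067],Rx),Rx,1)
E
```

```text
clock: 8.83
tool_pos: [0.5075, -0.2226, 0.118]
orientation: [-89.9, -10.0, -4.3]
force: [0.4, -3.3, 0.5]
opening: 0.0253
grasp@track(mm) [ 0.5 50.  67.3] tcp [-5.9 50.  49.6] open 25.3 F [ 0.4 -3.3  0.5] j [ -3.  10. -31.   0. -39. -91.] rpy [-89.9 -10.   -4.3] t 8.83
1 x [-0.04, 0.04, 0.05, -0.12, 0.11, 0.04]
```

Gripped well; pull in two parts, checking in between.

```bash
python3 -m pendant '[[[0,0,0.5,0,0,0,0],[0,0,1,0,0,0,0],[0,0,1,0,0,0,0],[0,0,1,0,0,0,0],[0,0,1,0,0,0,0],[0,0,0.5,0,0,0,0],[0,0,0,0,0,0,0]]]'
python3 - <<'E'
from h import *
Rx=Rt(10); here()
rel(G([0,.1775,.067],Rx),Rx,8)
E
```

```text
clock: 9.42
tool_pos: [0.5114, -0.1727, 0.118]
orientation: [-89.9, -10.1, -4.2]
force: [2.0, -9.6, -3.4]
opening: 0.0249
grasp@track(mm) [  0.6 100.1  67.3] tcp [ -5.8 100.1  49.6] open 24.9 F [ 2.  -9.6 -3.4] j [  3.   8. -34.   2. -38. -99.] rpy [-89.9 -10.1  -4.2] t 9.42
8 x [-0.0, 0.01, 0.97, -0.01, 0.02, 0.01]
```

```bash
python3 -m pendant '[[[0,0,1,0,0,0,0],[0,0,1,0,0,0,0],[0,0,1,0,0,0,0],[0,0,1,0,0,0,0],[0,0,1,0,0,0,0],[0,0,1,0,0,0,0],[0,0,1,0,0,0,0],[0,0,0.7,0,0,0,0],[0,0,0,0,0,0,0]]]'
python3 - <<'E'
from h import *
Rx=Rt(10); here()
rel(G([0,.1775,.067],Rx),Rx,1)
E
```

```text
clock: 10.17
tool_pos: [0.5173, -0.0958, 0.1183]
orientation: [-90.0, -10.1, -4.2]
force: [4.3, -12.2, -1.7]
opening: 0.0252
grasp@track(mm) [  0.7 177.2  67.5] tcp [ -5.7 177.2  49.8] open 25.2 F [  4.3 -12.2  -1.7] j [  13.    7.  -37.    5.  -37. -111.] rpy [-90.  -10.1  -4.2] t 10.17
1 x [-0.05, 0.07, 0.03, -0.07, 0.16, 0.06]
```

```bash
python3 -m pendant '[[[0.08,0.2,0,0,0,0,0],[0.08,0.2,0,0,0,0,0],[0.08,0.2,0,0,0,0,0],[0.06,0.2,0,0,0,0,0],[0,0,0,0,0,0,0]]]'
python3 - <<'E'
from h import *
here()
E
```

```text
clock: 10.58
tool_pos: [0.5215, -0.0971, 0.1107]
orientation: [-90.0, -10.0, -4.3]
force: [3.2, -11.8, -0.9]
opening: 0.0255
grasp@track(mm) [  0.6 176.3  58.8] tcp [ -5.8 176.3  41.1] open 25.5 F [  3.2 -11.8  -0.9] j [  13.    8.  -37.    5.  -36. -111.] rpy [-90.  -10.   -4.3] t 10.58
```

```bash
python3 -m pendant '[[[0,0,-0.2,0,0,0,0],[0,0,-0.2,0,0,0,0],[0,0,-0.15,0,0,0,0],[0,0,0,0,0,0,0]]]'
python3 - <<'E'
from h import *
here()
E
```

```text
clock: 10.92
tool_pos: [0.521, -0.1028, 0.1109]
orientation: [-90.0, -10.0, -4.3]
force: [3.0, -11.5, -0.5]
opening: 0.0249
grasp@track(mm) [  0.7 170.5  59. ] tcp [ -5.8 170.5  41.3] open 24.9 F [  3.  -11.5  -0.5] j [  12.    8.  -36.    5.  -36. -110.] rpy [-90.  -10.   -4.3] t 10.92
```

```bash
python3 -m pendant '[[[0,0,-0.15,0,0,0,0],[0,0,-0.1,0,0,0,0],[0,0,0,0,0,0,0]]]'
python3 - <<'E'
from h import *
from plant import *
here()
s=snapshot("wrist"); cv2.imwrite("pics/w5.png",cv2.resize(s["image"][:,:,::-1],None,fx=1.5,fy=1.5))
E
```

```text
clock: 11.17
tool_pos: [0.5211, -0.1036, 0.1109]
orientation: [-89.8, -10.1, -4.3]
force: [-0.8, 0.4, 0.9]
opening: 0.0253
grasp@track(mm) [  0.8 169.7  58.9] tcp [ -5.7 169.8  41.2] open 25.3 F [-0.8  0.4  0.9] j [  12.    8.  -36.    4.  -36. -110.] rpy [-89.8 -10.1  -4.3] t 11.17
```

View pics/w5.png

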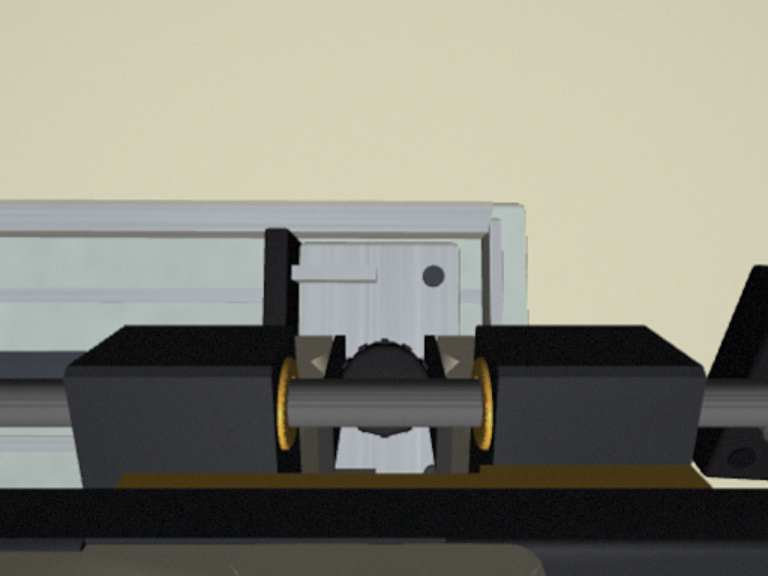

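```bash
python3 -m pendant '[[[0,0,0,0,0,0,0.37],[0,0,0,0,0,0,0.37],[0,0,0,0,0,0,0.37],[0,0,0,0,0,0,0.37],[-0.5,-1.4,0,0,0,0,0.37],[-1,-2.7,0,0,0,0,0.37],[-1,-2.7,0,0,0,0,0.6],[0,-4,0,0,0,0,0.6]]]'
python3 - <<'E'
from h import *
from plant import *
here()
o=ctrl.get_obs(); s=snapshot("wrist"); im=cv2.resize(s["image"][:,:,::-1],None,fx=1.5,fy=1.5); c=cam(s,o)
M,oo=track(*TR)
for z in(.044,.070):
    q=(proj(c,cyl(0,.17,.013,z,z,24)[:24]@M.T+oo)*1.5).astype(int); cv2.polylines(im,[q.reshape(-1,1,2)],True,(0,0,255),1)
cv2.imwrite("pics/w6.png",im)
E
```

```text
clock: 11.88
tool_pos: [0.4737, -0.1011, 0.2106]
orientation: [-89.9, -9.7, -4.3]
force: [2.0, 0.3, -1.0]
opening: 0.0406
grasp@track(mm) [  9.7 168.6 168.9] tcp [  3.2 168.6 151.3] open 40.6 F [ 2.   0.3 -1. ] j [  14.   -3.  -33.    4.  -52. -110.] rpy [-89.9  -9.7  -4.3] t 11.88
```

View pics/w6.png

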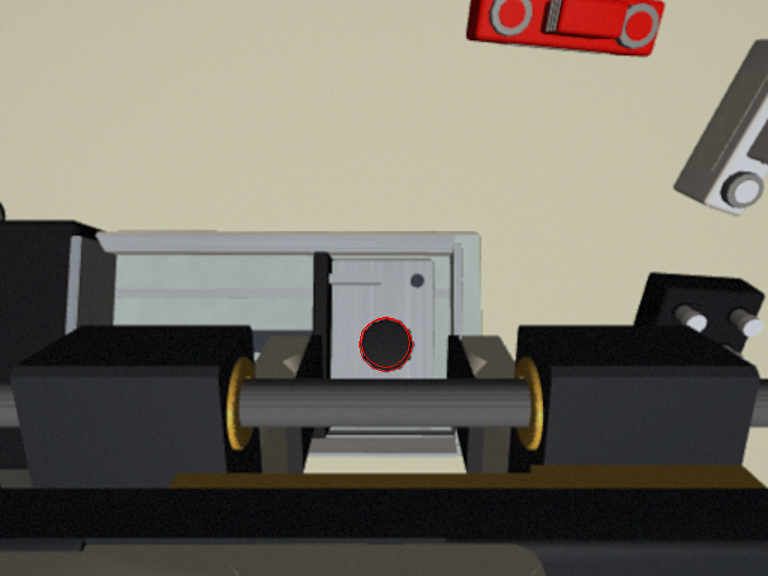

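```bash
python3 - <<'E'
from h import *
import pickle
C=pickle.load(open("cams.pkl","rb"));c=C["scene"]
for n,uv,z in(("tipbox",(351,268),.04),("rack",(254,262),.04),("buffer",(213,290),.08),("eth",(178,270),.09),("red",(295,182),.03),("tip_corner near A",(347,240),.062),("tip corner near B",(323,267),.062),("tipbox corner3",(357,294),.062),("rack c",(283,263),.04)): print(n,atz(c,uv,z).round(3))
Rv=R.from_euler('xyz',[-90,0,-22],degrees=True).as_matrix()
o=__import__('plant').ctrl.get_obs()
# viewing pose A: tcp 0.16 above
Rp=lambda h,t:R.from_euler('xyz',[-90,0,h],degrees=True).as_matrix()@R.from_euler('z',-t,degrees=True).as_matrix()
print(Rp(-4.4,10).round(3)); print(Rt(10).round(3))
rel(np.array([.443-.03,.129-.0,.20]),Rp(-22,-10))
E
```

```text
tipbox [0.459 0.28  0.04 ]
rack [0.623 0.124 0.04 ]
buffer [0.745 0.134 0.08 ]
eth [0.778 0.053 0.09 ]
red [0.377 0.007 0.03 ]
tip_corner near A [0.423 0.229 0.062]
tip corner near B [0.518 0.242 0.062]
tipbox corner3 [0.508 0.333 0.062]
rack c [0.572 0.17  0.04 ]
[[ 0.982  0.173  0.077]
 [-0.076 -0.013  0.997]
 [ 0.174 -0.985  0.   ]]
[[ 0.982  0.173  0.077]
 [-0.076 -0.013  0.997]
 [ 0.174 -0.985  0.   ]]
7 x [-1.61, 0.28, 3.03, -0.03, 2.56, 2.89]
```

```bash
cat >> h.py <<'E'
def Rp(h,t): return R.from_euler('xyz',[-90,0,h],degrees=True).as_matrix()@R.from_euler('z',-t,degrees=True).as_matrix()
E
python3 -m pendant '[[[-1.2,0.2,3,0,2.5,2.9,0.6],[-1.2,0.2,3,0,2.5,2.9,0.6],[-1.2,0.2,3,0,2.5,2.9,0.6],[-1.2,0.2,3,0,2.5,2.9,0.6],[-1.2,0.2,3,0,2.5,2.9,0.6],[-1.2,0.2,3,0,2.5,2.9,0.6],[-1.2,0.2,3,0,2.5,2.9,0.6],[0,0,0,0,0,0,0.6],[0,0,0,0,0,0,0.6]]]'
cat > va.py <<'E'
from h import *
from plant import *
import sys,pickle
X0=eval(sys.argv[1]); out=sys.argv[2]
o=ctrl.get_obs(); s=snapshot("wrist"); c=cam(s,o)
ds=silhouettes(s,"cartridge_a_center"); print([(round(d["confidence"],2),d["bbox"]) for d in ds])
print(o["tool_pos"].round(4),o["orientation"].round(1),o["opening"],o["joint_pos"].round(0))
pickle.dump((s,o,[d["mask"] for d in ds]),open(out+".pkl","wb"))
im=cv2.resize(s["image"][:,:,::-1],None,fx=1.5,fy=1.5)
for P in place(CART,*X0):
    h=cv2.convexHull((proj(c,P)*1.5).astype(np.int32)); cv2.polylines(im,[h],True,(0,0,255),1)
cv2.imwrite(f"pics/{out}.png",im)
E
python3 va.py "(.443,.129,np.radians(-22))" wa
```

```text
clock: 12.68
tool_pos: [0.4392, 0.1222, 0.1984]
orientation: [-90.0, 10.5, -21.6]
force: [-0.7, 0.1, -0.1]
opening: 0.0526
[(0.76, [246.9, 147.8, 35.9, 101.2]), (0.74, [67.9, 158.9, 114.2, 50.3])]
[0.4392 0.1222 0.1984] [-90.   10.5 -21.6] 0.05263883482525045 [  33.    7.  -19.   -9.  -71. -141.]
```

View pics/wa.png

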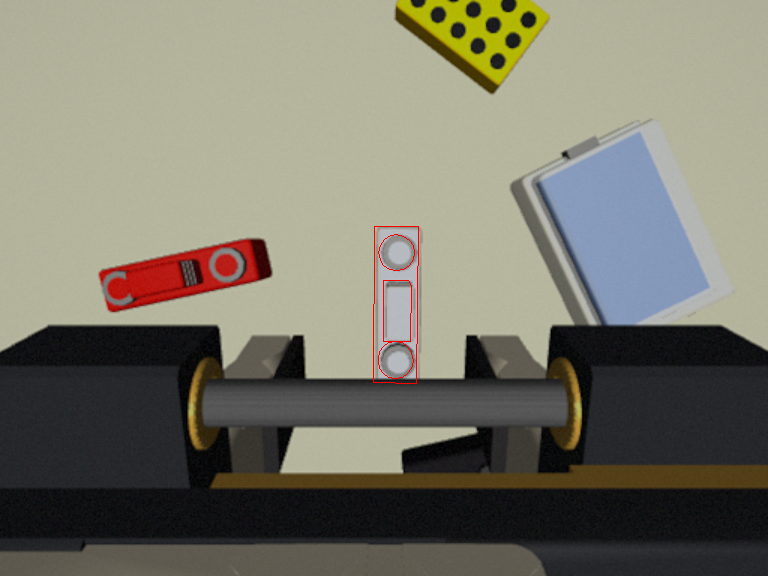

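```bash
python3 - <<'E'
from h import *
Rx=Rp(-22,-10); g=np.array([.4434,.130,.066]); p=g+Rx[:,1]*.0188
rel(p-Rx[:,1]*.05,Rx,3); rel(p,Rx,5)
E
```

```text
3 x [0.82, 3.31, 0.35, 0.02, 0.12, -0.15]
5 x [0.5, 2.99, 0.21, 0.01, 0.07, -0.09]
```

```bash
python3 -m pendant '[[[0.8,3.3,0.35,0,0.1,-0.15,0.6],[0.8,3.3,0.35,0,0.1,-0.15,0.6],[0.8,3.3,0.35,0,0.1,-0.15,0.6],[0,2,0,0,0,0,0.6],[0,0,0,0,0,0,0.6],[0,0,0,0,0,0,0.6]]]'
python3 - <<'E'
from h import *
here()
Rx=Rp(-22,-10); g=np.array([.4434,.130,.066]); p=g+Rx[:,1]*.0188
rel(p,Rx,1)
E
```

```text
clock: 13.28
tool_pos: [0.4444, 0.1289, 0.0777]
orientation: [-90.1, 10.0, -22.0]
force: [-0.2, -0.7, 0.2]
opening: 0.0527
grasp@track(mm) [-91.9 394.7  74.1] tcp [-103.9  395.7   59.7] open 52.7 F [-0.2 -0.7  0.2] j [  33.   15.  -26.  -10.  -55. -139.] rpy [-90.1  10.  -22. ] t 13.28
1 x [0.08, 3.06, 0.07, 0.11, 0.01, -0.05]
```

```bash
python3 -m pendant '[[[0.05,1.5,0.05,0,0,0,0.6],[0.05,1.5,0.05,0,0,0,0.6],[0,0,0,0,0,0,0.6],[0,0,0,0,0,0,0.6]]]'
python3 - <<'E'
from h import *
from plant import *
Rx=Rp(-22,-10); g=np.array([.4434,.130,.066]); p=g+Rx[:,1]*.0188
rel(p,Rx,1)
s=snapshot("wrist");cv2.imwrite("pics/w7.png",s["image"][:,:,::-1]);s=snapshot("side");cv2.imwrite("pics/s7.png",cv2.resize(s["image"][150:310,150:350,::-1],None,fx=3,fy=3))
E
```

```text
clock: 13.62
tool_pos: [0.4421, 0.1325, 0.0495]
orientation: [-89.9, 9.9, -21.9]
force: [0.3, -0.3, 0.3]
opening: 0.0526
1 x [-0.08, 0.21, -0.18, -0.05, 0.06, 0.06]
```

View pics/w7.png

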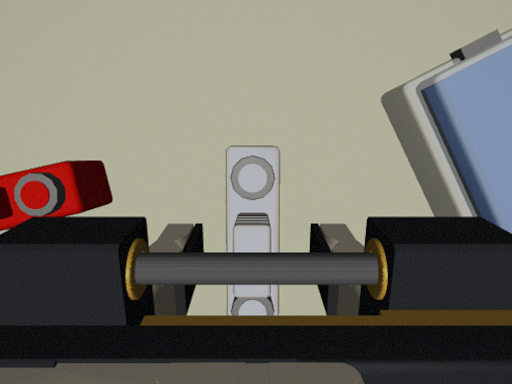

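View pics/s7.png

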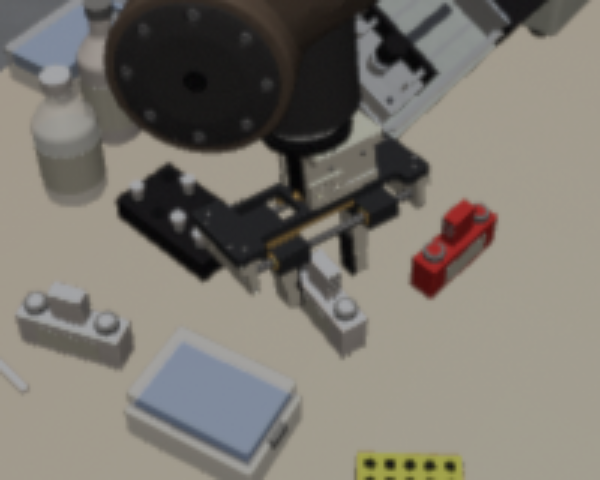

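```bash
python3 -m pendant '[[[-0.1,0.2,-0.18,0,0,0,0.6],[0,0,0,0,0,0,0.4],[0,0,0,0,0,0,0],[0,0,0,0,0,0,0],[0,0,0,0,0,0,0],[0,0,0,0,0,0,0],[0,0,0,0,0,0,0],[0,0,0,0,0,0,0],[0,0,0,0,0,0,0],[0,0,0,0,0,0,0]]]'
python3 - <<'E'
from h import *
from plant import *
here(); print(ctrl.get_obs()["tool_pos"])
E
```

```text
clock: 14.55
tool_pos: [0.4395, 0.1314, 0.0462]
orientation: [-90.0, 10.0, -22.0]
force: [0.1, 0.6, -0.0]
opening: 0.0159
grasp@track(mm) [-112.1  396.8   49.3] tcp [-124.1  397.8   34.9] open 15.9 F [ 0.1  0.6 -0. ] j [  34.   17.  -28.  -11.  -51. -138.] rpy [-90.  10. -22.] t 14.55
[0.43950099 0.13137909 0.04615515]
```

```bash
python3 -m pendant '[[[0,-1,0,0,0,0,0],[0,-3,0,0,0,0,0],[0,-4,0,0,0,0,0],[0,-4,0,0,0,0,0],[0,-4,0,0,0,0,0],[0,0,0,0,0,0,0]]]'
python3 - <<'E'
from h import *
here(); Rx=Rt(20); 
p=G([-.001,.018,.0647+.09],Rx); print(p)
rel(p,Rx); rel(p,Rx,12)
E
```

```text
clock: 15.05
tool_pos: [0.47, 0.1215, 0.2123]
orientation: [-89.5, 9.4, -21.8]
force: [1.5, 1.6, -0.9]
opening: 0.0155
grasp@track(mm) [ -2.2 389.2 177.8] tcp [-14.  390.2 163.2] open 15.5 F [ 1.5  1.6 -0.9] j [  31.    8.  -15.   -8.  -72. -140.] rpy [-89.5   9.4 -21.8] t 15.05
[ 0.46330647 -0.25134569  0.19380791]
10 x [0.84, 0.18, -3.65, 0.12, -1.77, -2.91]
12 x [0.69, 0.15, -3.04, 0.1, -1.47, -2.43]
```

```bash
python3 -m pendant '[[[0.5,-1.2,-3,0.1,-1.5,-2.4,0],[0.7,-1.2,-3,0.1,-1.5,-2.4,0],[0.7,-0.8,-3,0.1,-1.5,-2.4,0],[0.7,0.15,-3,0.1,-1.5,-2.4,0],[0.7,0.15,-3,0.1,-1.5,-2.4,0],[0.7,0.15,-3,0.1,-1.5,-2.4,0],[0.7,0.15,-3,0.1,-1.5,-2.4,0],[0.7,0.15,-3,0.1,-1.5,-2.4,0],[0.7,0.15,-3,0.1,-1.5,-2.4,0],[0.7,0.15,-3,0.1,-1.5,-2.4,0],[0.7,0.15,-3,0.1,-1.5,-2.4,0],[0.7,0.2,-3,0.1,-1.5,-2.4,0]]]'
python3 - <<'E'
from h import *
here(); Rx=Rt(20); 
p=G([-.001,.018,.0647+.05],Rx)
rel(p,Rx)
E
```

```text
clock: 16.05
tool_pos: [0.4633, -0.2496, 0.2235]
orientation: [-90.3, -19.2, -3.9]
force: [0.6, -0.5, -1.1]
opening: 0.0158
grasp@track(mm) [ 14.   19.8 180.4] tcp [ 10.5  19.7 162. ] open 15.8 F [ 0.6 -0.5 -1.1] j [ -8.  -4. -31.  -1. -43. -86.] rpy [-90.3 -19.2  -3.9] t 16.05
2 x [-0.12, 3.37, -0.08, 0.08, 0.22, -0.42]
```

```bash
python3 -m pendant '[[[-0.1,2.2,-0.05,0,0.1,-0.3,0],[-0.1,2.2,-0.05,0,0.1,-0.3,0],[-0.1,2.2,-0.05,0,0.1,-0.3,0],[0,0,0,0,0,0,0],[0,0,0,0,0,0,0]]]'
python3 - <<'E'
from h import *
from plant import *
here(); Rx=Rt(20); 
p=G([-.001,.018,.0647+.03],Rx)
rel(p,Rx,2)
for n in("wrist","side","scene"):
    s=snapshot(n);im=s["image"][:,:,::-1]
    if n=="side": im=cv2.resize(im[90:220,220:370],None,fx=3,fy=3)
    if n=="scene": im=cv2.resize(im[80:220,130:290],None,fx=3,fy=3)
    cv2.imwrite(f"pics/p8{n}.png",im)
E
```

```text
clock: 16.47
tool_pos: [0.482, -0.2512, 0.1588]
orientation: [-90.1, -19.7, -4.4]
force: [0.3, 0.6, 0.5]
opening: 0.016
grasp@track(mm) [ -2.2  19.6 115.1] tcp [-5.6 19.6 96.6] open 16.0 F [0.3 0.6 0.5] j [ -8.   2. -36.  -2. -33. -85.] rpy [-90.1 -19.7  -4.4] t 16.47
2 x [0.25, 0.99, -0.08, 0.05, 0.01, -0.14]
```

View pics/p8wrist.png

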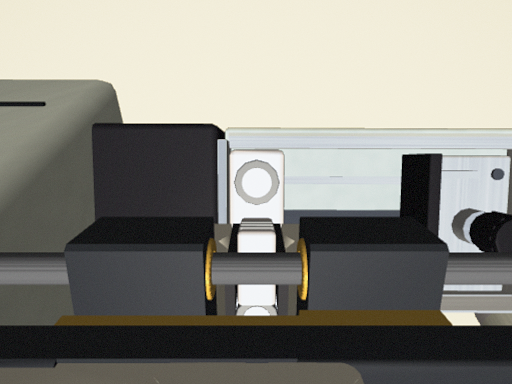

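View pics/p8side.png

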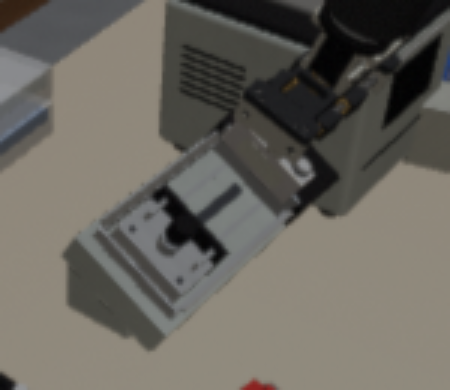

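View pics/p8scene.png

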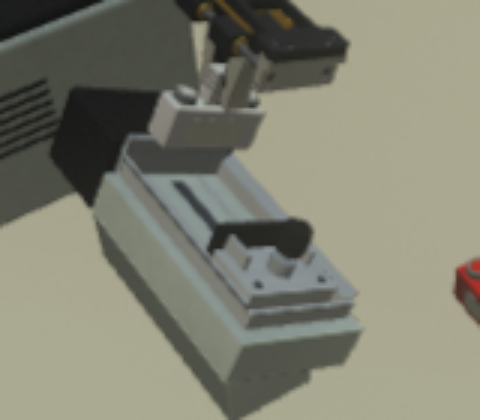

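```bash
python3 -m pendant '[[[0.3,1.2,-0.1,0,0,-0.15,0],[0.22,1.2,-0.05,0,0,-0.1,0],[0.22,1.2,0,0,0,0,0],[0.1,0.5,0,0,0,0,0],[0,0,0,0,0,0,0],[0,0,0,0,0,0,0]]]'
python3 - <<'E'
from h import *
here(); Rx=Rt(20); 
p=G([-.001,.018,.0647],Rx)
rel(p,Rx,4)
E
```

```text
clock: 17.12
tool_pos: [0.5049, -0.2543, 0.1245]
orientation: [-90.1, -20.2, -4.3]
force: [-0.8, 0.3, -0.6]
opening: 0.0157
grasp@track(mm) [ 0.4 18.3 73.9] tcp [-2.8 18.3 55.3] open 15.7 F [-0.8  0.3 -0.6] j [ -8.   6. -36.  -2. -28. -85.] rpy [-90.1 -20.2  -4.3] t 17.12
4 x [0.0, 0.23, -0.01, 0.03, 0.02, 0.05]
```

```bash
python3 -m pendant '[[[0,0.2,0,0,0,0.1,0],[0,0.2,0,0,0,0.1,0],[0,0.2,0,0,0,0,0],[0,0.1,0,0,0,0,0],[0,0,0,0,0,0,0]]]'
python3 - <<'E'
from h import *
here()
E
```

```text
clock: 17.53
tool_pos: [0.507, -0.2546, 0.117]
orientation: [-90.1, -19.9, -4.4]
force: [0.0, 0.5, -1.9]
opening: 0.0158
grasp@track(mm) [-1.5 18.2 66.3] tcp [-4.7 18.1 47.8] open 15.8 F [ 0.   0.5 -1.9] j [ -8.   7. -36.  -2. -27. -85.] rpy [-90.1 -19.9  -4.4] t 17.53
```

```bash
python3 -m pendant '[[[0,0.1,0,0,0,0,0],[0.05,0.1,0,0,0,0,0],[0,0,0,0,0,0,0]]]'
python3 -c "
from h import *
here()"
```

```text
clock: 17.78
tool_pos: [0.5077, -0.2547, 0.1157]
orientation: [-90.1, -19.9, -4.4]
force: [-6.3, 1.1, 7.6]
opening: 0.0159
grasp@track(mm) [-1.4 18.1 64.8] tcp [-4.7 18.1 46.3] open 15.9 F [-6.3  1.1  7.6] j [ -8.   7. -36.  -2. -27. -85.] rpy [-90.1 -19.9  -4.4] t 17.78
```

```bash
python3 -m pendant '[[[0,-0.05,0,0,0,0,0.1],[0,0,0,0,0,0,0.22],[0,0,0,0,0,0,0.32],[0,0,0,0,0,0,0.32],[0,0,0,0,0,0,0.32],[0,0,0,0,0,0,0.32]]]'
python3 - <<'E'
from h import *
from plant import *
here()
for n in("wrist","scene"):
    s=snapshot(n);im=s["image"][:,:,::-1]
    if n=="scene": im=cv2.resize(im[80:220,130:290],None,fx=3,fy=3)
    cv2.imwrite(f"pics/p9{n}.png",im)
E
```

```text
clock: 18.28
tool_pos: [0.5082, -0.2547, 0.1159]
orientation: [-90.1, -20.0, -4.4]
force: [0.1, -0.6, -0.3]
opening: 0.0279
grasp@track(mm) [-1.  18.1 64.7] tcp [-4.3 18.1 46.2] open 27.9 F [ 0.1 -0.6 -0.3] j [ -8.   7. -36.  -2. -27. -85.] rpy [-90.1 -20.   -4.4] t 18.28
```

View pics/p9wrist.png

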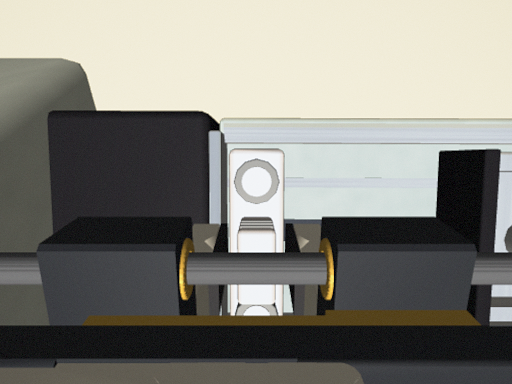

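View pics/p9scene.png

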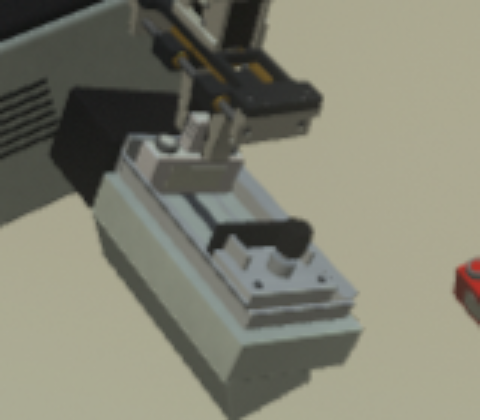

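```bash
python3 -m pendant '[[[0,-1,0,0,0,0,0.32],[0,-3,0,0,0,0,0.32],[0,-4,0,0,0,0,0.32],[0,-4,0,0,0,0,0.6],[0,-2,0,0,0,0,0.6]]]'
python3 - <<'E'
from h import *
here(); Rx=Rp(14,-10); p=np.array([.602,.275,.22]); rel(p,Rx); rel(p,Rx,14)
E
```

```text
clock: 18.8
tool_pos: [0.4603, -0.2512, 0.2531]
orientation: [-90.2, -20.3, -4.3]
force: [0.6, 0.5, 0.7]
opening: 0.0367
grasp@track(mm) [ 25.9  17.9 207.6] tcp [ 22.8  17.9 189.1] open 36.7 F [0.6 0.5 0.7] j [ -8.  -6. -30.  -1. -46. -86.] rpy [-90.2 -20.3  -4.3] t 18.8
14 x [1.28, 0.32, 3.7, 0.13, -1.32, 2.14]
14 x [1.28, 0.32, 3.7, 0.13, -1.32, 2.14]
```

```bash
python3 -m pendant '[[[1.3,0.1,3.7,0.1,-1.3,2.1,0.6],[1.3,0.1,3.7,0.1,-1.3,2.1,0.6],[1.3,0.1,3.7,0.1,-1.3,2.1,0.6],[1.3,0.1,3.7,0.1,-1.3,2.1,0.6],[1.3,0.1,3.7,0.1,-1.3,2.1,0.6],[1.3,0.1,3.7,0.1,-1.3,2.1,0.6],[1.3,0.3,3.7,0.1,-1.3,2.1,0.6],[1.3,0.3,3.7,0.1,-1.3,2.1,0.6],[1.3,0.3,3.7,0.1,-1.3,2.1,0.6],[1.3,0.3,3.7,0.1,-1.3,2.1,0.6],[1.3,0.3,3.7,0.1,-1.3,2.1,0.6],[1.3,0.3,3.7,0.1,-1.3,2.1,0.6]]]'
python3 - <<'E'
from h import *
here(); Rx=Rp(14,-10); p=np.array([.602,.275,.22]); rel(p,Rx)
E
```

```text
clock: 19.8
tool_pos: [0.5945, 0.2002, 0.2389]
orientation: [-90.9, 5.6, 11.1]
force: [0.6, -1.3, 0.7]
opening: 0.0525
grasp@track(mm) [112.3 479.1 142.5] tcp [101.5 478.3 127.2] open 52.5 F [ 0.6 -1.3  0.7] j [  35.   19.    1.   -2.  -77. -114.] rpy [-90.9   5.6  11.1] t 19.8
2 x [1.24, 0.76, 3.59, 0.24, -1.46, 2.19]
```

```bash
python3 -m pendant '[[[1.1,0.8,3.4,0.3,-1.4,2.2,0.6],[1.1,0.8,3.4,0.3,-1.4,2.2,0.6],[0,0,0,0,0,0,0.6],[0,0,0,0,0,0,0.6]]]'
python3 va.py "(.607,.2804,np.radians(14))" wb
```

```text
clock: 20.13
tool_pos: [0.5998, 0.2705, 0.2169]
orientation: [-90.0, 10.2, 13.9]
force: [0.0, -0.5, 0.5]
opening: 0.0527
[]
[0.5998 0.2705 0.2169] [-90.   10.2  13.9] 0.052724254508296445 [  39.   26.    8.   -4.  -82. -114.]
```

View pics/wb.png

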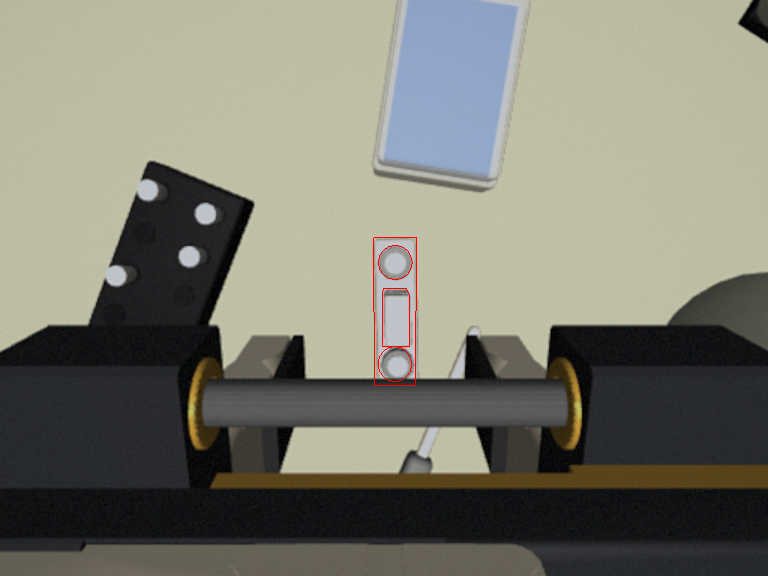

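```bash
python3 - <<'E'
from h import *
Rx=Rp(14,-10); g=np.array([.607,.2807,.0655]); p=g+Rx[:,1]*.0188
rel(p-Rx[:,1]*.05,Rx,3); rel(p,Rx,5)
E
```

```text
3 x [1.2, 3.95, 0.33, -0.03, -0.06, 0.01]
5 x [0.72, 3.37, 0.2, -0.02, -0.04, 0.01]
```

```bash
python3 -m pendant '[[[1.2,3.9,0.33,0,0,0,0.6],[1.2,3.9,0.33,0,0,0,0.6],[1.2,3.9,0.33,0,0,0,0.6],[0,2,0,0,0,0,0.6],[0,0,0,0,0,0,0.6],[0,0,0,0,0,0,0.6]]]'
python3 - <<'E'
from h import *
Rx=Rp(14,-10); g=np.array([.607,.2807,.0655]); p=g+Rx[:,1]*.0188
rel(p,Rx,1); rel(p,Rx,2)
E
```

```text
clock: 20.73
tool_pos: [0.6093, 0.2803, 0.0787]
orientation: [-89.9, 10.0, 13.8]
force: [0.1, -0.2, 0.9]
opening: 0.0527
1 x [0.02, 3.22, 0.09, -0.09, -0.23, 0.03]
2 x [0.01, 1.61, 0.04, -0.05, -0.12, 0.02]
```

```bash
python3 -m pendant '[[[0,1.6,0.05,0,0,0,0.6],[0,1.6,0.05,0,0,0,0.6],[0,0,0,0,0,0,0.6],[0,0,0,0,0,0,0.6]]]'
python3 - <<'E'
from h import *
from plant import *
Rx=Rp(14,-10); g=np.array([.607,.2807,.0655]); p=g+Rx[:,1]*.0188
rel(p,Rx,1)
s=snapshot("wrist");cv2.imwrite("pics/w10.png",s["image"][:,:,::-1])
E
```

```text
clock: 21.07
tool_pos: [0.6046, 0.2813, 0.0488]
orientation: [-89.9, 9.8, 13.8]
force: [0.7, -0.4, 0.2]
opening: 0.0525
1 x [-0.08, 0.2, -0.12, -0.16, -0.18, 0.19]
```

View pics/w10.png

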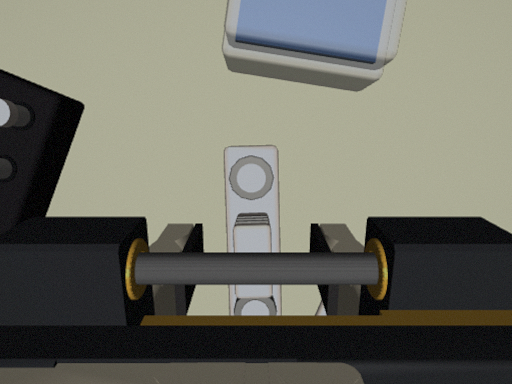

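```bash
python3 -m pendant '[[[-0.1,0.2,-0.15,0,0,0.1,0.6],[0,0,0,0,0,0,0.4],[0,0,0,0,0,0,0],[0,0,0,0,0,0,0],[0,0,0,0,0,0,0],[0,0,0,0,0,0,0],[0,0,0,0,0,0,0],[0,0,0,0,0,0,0],[0,0,0,0,0,0,0],[0,0,0,0,0,0,0]]]'
python3 - <<'E'
from h import *
from plant import *
here(); o=ctrl.get_obs(); g=o["tool_pos"]-Rm(o["orientation"])[:,1]*.0188
d=g-np.array([.607,.2805,0]); print(g, d[:2]@[np.cos(.244),np.sin(.244)])
E
```

```text
clock: 21.95
tool_pos: [0.6027, 0.2795, 0.0443]
orientation: [-89.9, 10.1, 13.8]
force: [-0.2, 0.1, 0.2]
opening: 0.0152
grasp@track(mm) [ 18.  559.  -27.9] tcp [  6.1 558.  -42.4] open 15.2 F [-0.2  0.1  0.2] j [  39.   34.   -2.   -5.  -64. -113.] rpy [-89.9  10.1  13.8] t 21.95
[0.60585524 0.28026773 0.06283702] -0.0011669678520286762
```

```bash
python3 -m pendant '[[[0,-1,0,0,0,0,0],[0,-3,0,0,0,0,0],[0,-4,0,0,0,0,0],[0,-4,0,0,0,0,0],[0,-4,0,0,0,0,0],[0,-4,0,0,0,0,0],[0,0,0,0,0,0,0]]]'
python3 - <<'E'
from h import *
here(); Rx=Rt(20); p=G([-.001,.070,.0628+.11],Rx); rel(p,Rx,14)
E
```

```text
clock: 22.53
tool_pos: [0.6408, 0.2883, 0.2516]
orientation: [-89.8, 9.3, 13.8]
force: [0.4, -0.1, -0.3]
opening: 0.016
grasp@track(mm) [153.8 570.5 133.1] tcp [142.  569.7 118.5] open 16.0 F [ 0.4 -0.1 -0.3] j [  38.   28.   17.   -4.  -87. -114.] rpy [-89.8   9.3  13.8] t 22.53
14 x [-1.67, 0.22, -3.35, -0.14, 1.31, -2.08]
```

```bash
python3 -m pendant '[[[-1.7,0,-3.3,-0.1,1.3,-2.1,0],[-1.7,0,-3.3,-0.1,1.3,-2.1,0],[-1.7,0,-3.3,-0.1,1.3,-2.1,0],[-1.7,0,-3.3,-0.1,1.3,-2.1,0],[-1.7,0,-3.3,-0.1,1.3,-2.1,0],[-1.7,0.2,-3.3,-0.1,1.3,-2.1,0],[-1.7,0.2,-3.3,-0.1,1.3,-2.1,0],[-1.7,0.2,-3.3,-0.1,1.3,-2.1,0],[-1.7,0.2,-3.3,-0.1,1.3,-2.1,0],[-1.7,0.2,-3.3,-0.1,1.3,-2.1,0],[-1.7,0.2,-3.3,-0.1,1.3,-2.1,0],[-1.7,0.2,-3.3,-0.1,1.3,-2.1,0]]]'
python3 - <<'E'
from h import *
here(); Rx=Rt(20); p=G([-.001,.070,.0628+.09],Rx); rel(p,Rx,2); rel(p,Rx,3)
E
```

```text
clock: 23.53
tool_pos: [0.4827, -0.1299, 0.2272]
orientation: [-90.4, -15.5, -1.7]
force: [0.5, -1.3, -1.2]
opening: 0.0158
grasp@track(mm) [ 25.9 140.5 178.3] tcp [ 21.1 140.6 160.1] open 15.8 F [ 0.5 -1.3 -1.2] j [  10.   -6.  -34.    5.  -47. -105.] rpy [-90.4 -15.5  -1.7] t 23.53
2 x [-1.06, 1.53, -3.5, -0.22, 1.31, -2.25]
3 x [-0.7, 1.02, -2.34, -0.15, 0.88, -1.5]
```

```bash
python3 -m pendant '[[[-0.9,0.5,-2.4,-0.1,0.9,-1.5,0],[-0.9,0.8,-2.4,-0.1,0.9,-1.5,0],[-0.7,1.2,-2.2,-0.1,0.9,-1.5,0],[0,0,0,0,0,0,0],[0,0,0,0,0,0,0]]]'
python3 - <<'E'
from h import *
here(); Rx=Rt(20); p=G([-.001,.070,.0628+.010],Rx); rel(p,Rx,5)
E
```

```text
clock: 23.95
tool_pos: [0.4629, -0.1989, 0.1955]
orientation: [-89.8, -19.8, -4.6]
force: [0.2, -0.0, -1.8]
opening: 0.0157
grasp@track(mm) [ -3.9  70.2 158.4] tcp [ -7.2  70.3 139.9] open 15.7 F [ 0.2 -0.  -1.8] j [  0.  -6. -39.   2. -37. -97.] rpy [-89.8 -19.8  -4.6] t 23.95
5 x [0.36, 1.67, -0.01, -0.02, -0.04, -0.05]
```

```bash
python3 -m pendant '[[[0.35,1.6,0,0,0,0,0],[0.35,1.6,0,0,0,0,0],[0.35,1.6,0,0,0,0,0],[0.35,1.6,0,0,0,0,0],[0.15,0.6,0,0,0,0,0],[0,0,0,0,0,0,0],[0,0,0,0,0,0,0]]]'
python3 - <<'E'
from h import *
from plant import *
here(); Rx=Rt(20); p=G([-.001,.070,.0628],Rx); rel(p,Rx,4)
for n in("wrist","scene"):
    s=snapshot(n);im=s["image"][:,:,::-1]
    if n=="scene": im=cv2.resize(im[80:220,130:290],None,fx=3,fy=3)
    cv2.imwrite(f"pics/p11{n}.png",im)
E
```

```text
clock: 24.53
tool_pos: [0.5029, -0.2002, 0.1357]
orientation: [-89.9, -19.8, -4.4]
force: [-0.2, 0.0, -1.7]
opening: 0.0156
grasp@track(mm) [ 0.8 72.  86.6] tcp [-2.5 72.  68.1] open 15.6 F [-0.2  0.  -1.7] j [  0.   3. -40.   3. -27. -97.] rpy [-89.9 -19.8  -4.4] t 24.53
4 x [0.06, 0.59, -0.05, -0.04, 0.0, -0.05]
```

View pics/p11wrist.png

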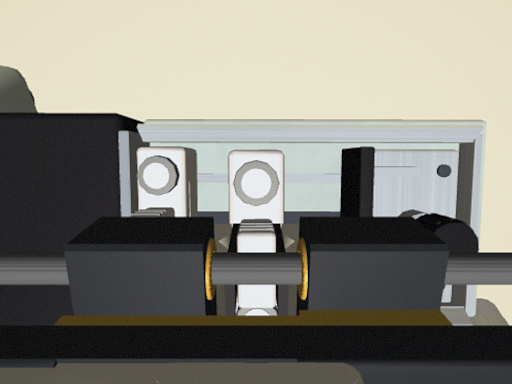

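View pics/p11scene.png

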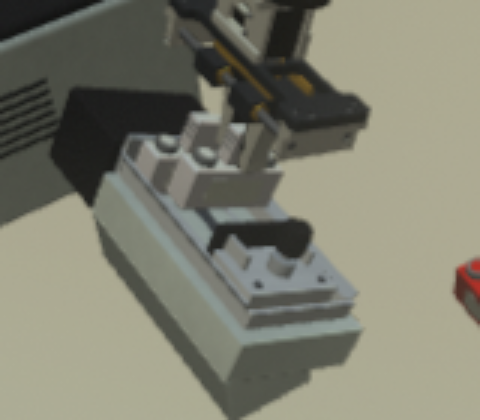

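First cartridge stands in place (wrist 158,175), second hovers clear between it and the pusher. Continue down.

```bash
python3 -m pendant '[[[0.06,0.6,-0.05,0,0,0,0],[0.06,0.6,-0.05,0,0,0,0],[0.06,0.4,-0.05,0,0,0,0],[0,0.3,0,0,0,0,0],[0,0,0,0,0,0,0],[0,0,0,0,0,0,0]]]'
python3 -c "
from h import *
here()"
```

```text
clock: 25.13
tool_pos: [0.5104, -0.2028, 0.1176]
orientation: [-89.8, -19.8, -4.4]
force: [0.8, -0.0, -2.3]
opening: 0.0159
grasp@track(mm) [-1.5 70.  67.1] tcp [-4.9 70.1 48.6] open 15.9 F [ 0.8 -0.  -2.3] j [ -0.   5. -41.   3. -25. -97.] rpy [-89.8 -19.8  -4.4] t 25.13
```

```bash
python3 -m pendant '[[[0.07,0.15,0,0,0,0,0],[0.03,0.15,0,0,0,0,0],[0.03,0.15,0,0,0,0,0],[0,0,0,0,0,0,0]]]'
python3 -c "
from h import *
here()"
```

```text
clock: 25.47
tool_pos: [0.5135, -0.2029, 0.1145]
orientation: [-89.8, -19.9, -4.4]
force: [-1.5, 0.9, -0.4]
opening: 0.0159
grasp@track(mm) [-0.5 70.1 62.8] tcp [-3.8 70.1 44.3] open 15.9 F [-1.5  0.9 -0.4] j [ -0.   6. -41.   3. -24. -97.] rpy [-89.8 -19.9  -4.4] t 25.47
```

```bash
python3 -m pendant '[[[0.02,0.07,0,0,0,0,0],[0,0,0,0,0,0,0]]]'
python3 -c "
from h import *
here()"
```

```text
clock: 25.63
tool_pos: [0.5135, -0.2029, 0.1144]
orientation: [-89.8, -19.9, -4.4]
force: [-9.0, 3.8, 11.4]
opening: 0.016
grasp@track(mm) [-0.5 70.1 62.8] tcp [-3.8 70.1 44.2] open 16.0 F [-9.   3.8 11.4] j [ -0.   6. -41.   3. -24. -97.] rpy [-89.8 -19.9  -4.4] t 25.63
```

Seated. Release, then withdraw.

```bash
python3 -m pendant '[[[0,-0.05,0,0,0,0,0.1],[0,0,0,0,0,0,0.22],[0,0,0,0,0,0,0.32],[0,0,0,0,0,0,0.32],[0,0,0,0,0,0,0.32],[0,-1,0,0,0,0,0.32],[0,-3,0,0,0,0,0.32],[0,-4,0,0,0,0,0.32],[0,-3,0,0,0,0,0.37],[0,0,0,0,0,0,0.37]]]'
python3 - <<'E'
from h import *
from plant import *
here(); Rx=Rt(10); p=G([0,.1698,.0588+.06],Rx); rel(p,Rx)
for n in("wrist",):
    s=snapshot(n);im=s["image"][:,:,::-1]
    cv2.imwrite(f"pics/p12{n}.png",im)
E
```

```text
clock: 26.47
tool_pos: [0.4781, -0.2007, 0.2244]
orientation: [-89.9, -20.4, -4.4]
force: [1.1, 0.1, -0.4]
opening: 0.0318
grasp@track(mm) [ 23.6  69.6 175.7] tcp [ 20.4  69.6 157.2] open 31.8 F [ 1.1  0.1 -0.4] j [  0.  -6. -35.   2. -41. -96.] rpy [-89.9 -20.4  -4.4] t 26.47
3 x [-0.45, 2.03, 3.34, -0.04, 0.01, 3.46]
```

View pics/p12wrist.png

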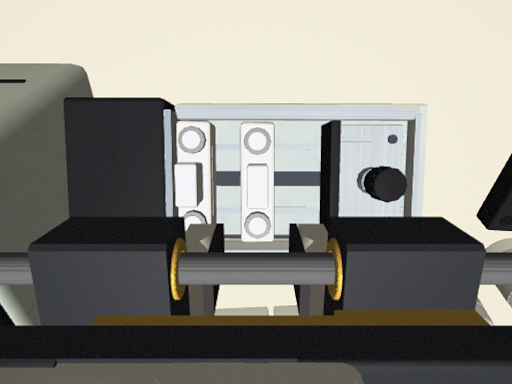

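```bash
python3 -m pendant '[[[-0.4,0.8,3.3,0,0,3.5,0.42],[-0.4,1.6,3.3,0,0,3.5,0.42],[-0.4,2.5,3.3,0,0,3.5,0.42],[0,0,0,0,0,0,0.42],[0,0,0,0,0,0,0.42]]]'
python3 - <<'E'
from h import *
here(); Rx=Rt(10); p=G([0,.1698,.090],Rx); rel(p,Rx,2)
E
```

```text
clock: 26.93
tool_pos: [0.4851, -0.1002, 0.1648]
orientation: [-89.9, -9.1, -4.2]
force: [-0.4, -0.1, 0.1]
opening: 0.0371
grasp@track(mm) [ -3.3 170.3 123.6] tcp [-10.  170.4 106. ] open 37.1 F [-0.4 -0.1  0.1] j [  13.    1.  -35.    4.  -45. -110.] rpy [-89.9  -9.1  -4.2] t 26.93
2 x [0.76, 1.51, -0.03, -0.06, 0.08, -0.46]
```

```bash
python3 -m pendant '[[[0.7,1.5,-0.05,0,0,-0.4,0.4],[0.7,1.5,0,0,0,-0.4,0.4],[0,0,0,0,0,0,0.4],[0,0,0,0,0,0,0.4]]]'
python3 - <<'E'
from h import *
from plant import *
here(); Rx=Rt(10); p=G([0,.1698,.0595],Rx); rel(p,Rx,3)
o=ctrl.get_obs(); s=snapshot("wrist"); im=cv2.resize(s["image"][:,:,::-1],None,fx=1.5,fy=1.5); c=cam(s,o)
M,oo=track(*TR)
for z in(.044,.070):
    q=(proj(c,cyl(0,.17,.013,z,z,24)[:24]@M.T+oo)*1.5).astype(int); cv2.polylines(im,[q.reshape(-1,1,2)],True,(0,0,255),1)
cv2.imwrite("pics/w13.png",im)
E
```

```text
clock: 27.27
tool_pos: [0.5031, -0.1042, 0.1393]
orientation: [-89.9, -10.0, -4.5]
force: [-0.3, 0.2, 0.4]
opening: 0.035
grasp@track(mm) [ -0.5 167.8  92.5] tcp [ -6.9 167.8  74.8] open 35.0 F [-0.3  0.2  0.4] j [  12.    4.  -36.    4.  -40. -110.] rpy [-89.9 -10.   -4.5] t 27.27
3 x [0.39, 1.03, 0.07, -0.03, -0.02, 0.01]
```

View pics/w13.png

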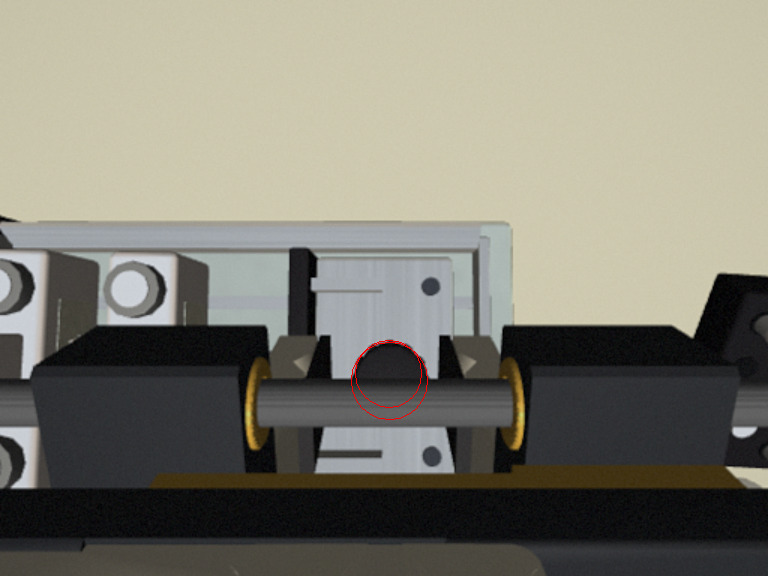

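```bash
python3 -m pendant '[[[0,0,0.22,0,0,0,0.4],[0.1,0.4,0,0,0,0,0.4],[0.35,1,0,0,0,0,0.4],[0.35,1,0,0,0,0,0.4],[0,0,0,0,0,0,0.4],[0,0,0,0,0,0,0.4]]]'
python3 - <<'E'
from h import *
here(); Rx=Rt(10); p=G([0,.1698,.0592],Rx); rel(p,Rx,1)
E
```

```text
clock: 27.82
tool_pos: [0.5158, -0.1023, 0.1166]
orientation: [-89.9, -10.0, -4.4]
force: [0.9, -0.0, -0.0]
opening: 0.0347
grasp@track(mm) [ -1.  170.6  66.6] tcp [ -7.4 170.7  48.9] open 34.7 F [ 0.9 -0.  -0. ] j [  12.    7.  -37.    5.  -37. -110.] rpy [-89.9 -10.   -4.4] t 27.82
1 x [0.34, 0.66, -0.09, -0.11, -0.02, 0.02]
```

```bash
python3 -m pendant '[[[0.3,0.6,-0.06,0,0,0,0.4],[0,0,0,0,0,0,0.4],[0,0,0,0,0,0,0],[0,0,0,0,0,0,0],[0,0,0,0,0,0,0],[0,0,0,0,0,0,0],[0,0,0,0,0,0,0],[0,0,0,0,0,0,0]]]'
python3 - <<'E'
from h import *
here()
E
```

```text
clock: 28.48
tool_pos: [0.52, -0.1033, 0.1124]
orientation: [-89.9, -10.1, -4.4]
force: [2.3, -3.9, -2.4]
opening: 0.0252
grasp@track(mm) [  0.5 169.9  60.8] tcp [ -5.9 170.   43.1] open 25.2 F [ 2.3 -3.9 -2.4] j [  12.    8.  -36.    5.  -36. -110.] rpy [-89.9 -10.1  -4.4] t 28.48
```

```bash
python3 -m pendant '[[[0,0,0.15,0,0,0,0],[0,0,0.1,0,0,0,0],[-0.09,-0.25,0,0,0,0,0],[-0.09,-0.25,0,0,0,0,0],[-0.09,-0.25,0,0,0,0,0],[-0.09,-0.25,0,0,0,0,0],[0,0,0,0,0,0,0]]]'
python3 - <<'E'
from h import *
here()
E
```

```text
clock: 29.07
tool_pos: [0.5146, -0.1013, 0.122]
orientation: [-89.9, -10.1, -4.4]
force: [3.6, -11.4, -2.5]
opening: 0.0254
grasp@track(mm) [  0.5 171.5  71.8] tcp [ -5.9 171.5  54.2] open 25.4 F [  3.6 -11.4  -2.5] j [  12.    6.  -36.    5.  -38. -110.] rpy [-89.9 -10.1  -4.4] t 29.07
```

```bash
python3 -m pendant '[[[0,0,-0.3,0,0,0,0],[0,0,-0.5,0,0,0,0],[0,0,-0.5,0,0,0,0],[0,0,-0.5,0,0,0,0],[0,0,0,0,0,0,0]]]'
python3 - <<'E'
from h import *
here()
E
```

```text
clock: 29.48
tool_pos: [0.5133, -0.1197, 0.1216]
orientation: [-89.9, -10.1, -4.4]
force: [3.5, -11.5, -3.6]
opening: 0.0251
grasp@track(mm) [  0.5 153.   71.4] tcp [ -5.9 153.1  53.8] open 25.1 F [  3.5 -11.5  -3.6] j [  10.    7.  -36.    4.  -38. -107.] rpy [-89.9 -10.1  -4.4] t 29.48
```

```bash
python3 -m pendant '[[[0.02,0.07,-0.5,0,0,0,0],[0.02,0.07,-0.5,0,0,0,0],[0,0,-0.5,0,0,0,0],[0,0,-0.4,0,0,0,0],[0,0,-0.3,0,0,0,0],[0,0,-0.3,0,0,0,0],[0,0,-0.3,0,0,0,0],[0,0,-0.3,0,0,0,0],[0,0,0,0,0,0,0]]]'
python3 - <<'E'
from h import *
from plant import *
here()
s=snapshot("wrist");cv2.imwrite("pics/w14.png",s["image"][:,:,::-1])
s=snapshot("scene");cv2.imwrite("pics/s14.png",cv2.resize(s["image"][80:220,130:290,::-1],None,fx=3,fy=3))
E
```

```text
clock: 30.23
tool_pos: [0.5117, -0.1505, 0.1202]
orientation: [-89.9, -10.1, -4.4]
force: [2.6, -12.0, -3.2]
opening: 0.0251
grasp@track(mm) [  0.4 122.3  69.9] tcp [ -6.  122.3  52.2] open 25.1 F [  2.6 -12.   -3.2] j [   6.    7.  -35.    3.  -38. -103.] rpy [-89.9 -10.1  -4.4] t 30.23
```

View pics/w14.png

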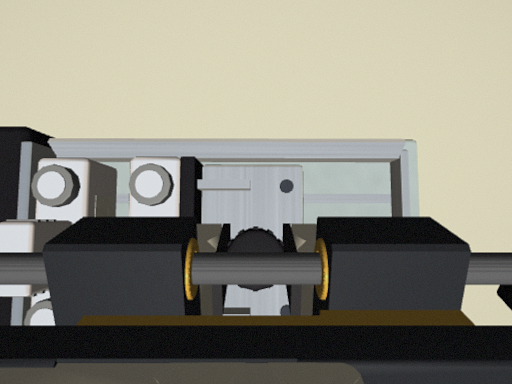

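View pics/s14.png

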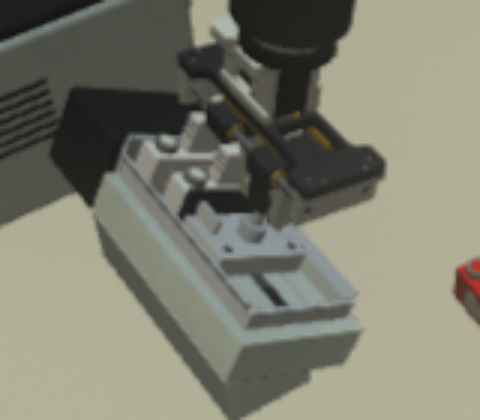

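```bash
python3 -m pendant '[[[0,0,-0.25,0,0,0,0],[0,0,-0.25,0,0,0,0],[0,0,-0.25,0,0,0,0],[0,0,-0.25,0,0,0,0],[0,0,-0.25,0,0,0,0],[0,0,-0.25,0,0,0,0],[0,0,-0.25,0,0,0,0],[0,0,-0.25,0,0,0,0],[0,0,-0.2,0,0,0,0],[0,0,0,0,0,0,0]]]'
python3 -c "
from h import *
here()"
python3 -m pendant '[[[0,0,-0.1,0,0,0,0],[0,0,-0.1,0,0,0,0],[0,0,0,0,0,0,0]]]'
python3 -c "
from h import *
here()"
```

```text
clock: 31.17
tool_pos: [0.51, -0.1722, 0.1201]
orientation: [-89.9, -10.1, -4.4]
force: [1.7, -11.6, -3.5]
opening: 0.0253
grasp@track(mm) [  0.4 100.5  69.8] tcp [ -6.  100.5  52.1] open 25.3 F [  1.7 -11.6  -3.5] j [  3.   8. -34.   2. -38. -99.] rpy [-89.9 -10.1  -4.4] t 31.17
clock: 31.42
tool_pos: [0.5099, -0.1738, 0.1201]
orientation: [-89.9, -10.1, -4.4]
force: [2.4, -9.9, -4.5]
opening: 0.0249
grasp@track(mm) [ 0.4 98.8 69.8] tcp [-6.  98.9 52.1] open 24.9 F [ 2.4 -9.9 -4.5] j [  3.   8. -34.   2. -38. -99.] rpy [-89.9 -10.1  -4.4] t 31.42
```

```bash
python3 -m pendant '[[[0,0,-0.1,0,0,0,0],[0,0,-0.1,0,0,0,0],[0,0,0,0,0,0,0]]]'
python3 -c "
from h import *
here()"
python3 -m pendant '[[[0,0,-0.1,0,0,0,0],[0,0,-0.05,0,0,0,0],[0,0,0,0,0,0,0]]]'
python3 -c "
from h import *
here()"
```

```text
clock: 31.67
tool_pos: [0.5098, -0.1758, 0.1201]
orientation: [-89.9, -10.1, -4.4]
force: [0.9, -9.3, -4.5]
opening: 0.0255
grasp@track(mm) [ 0.4 96.9 69.7] tcp [-6.  96.9 52.1] open 25.5 F [ 0.9 -9.3 -4.5] j [  3.   8. -33.   2. -38. -98.] rpy [-89.9 -10.1  -4.4] t 31.67
clock: 31.92
tool_pos: [0.5098, -0.1766, 0.12]
orientation: [-89.9, -10.1, -4.4]
force: [1.9, -4.4, -3.8]
opening: 0.0256
grasp@track(mm) [ 0.4 96.  69.6] tcp [-6.  96.1 51.9] open 25.6 F [ 1.9 -4.4 -3.8] j [  3.   8. -33.   2. -39. -98.] rpy [-89.9 -10.1  -4.4] t 31.92
```

```bash
python3 -m pendant '[[[0,0,-0.05,0,0,0,0],[0.03,0.09,0,0,0,0,0],[0,0,0,0,0,0,0]]]'
python3 - <<'E'
from h import *
from plant import *
here()
s=snapshot("wrist");cv2.imwrite("pics/w15.png",s["image"][:,:,::-1])
s=snapshot("scene");cv2.imwrite("pics/s15.png",cv2.resize(s["image"][80:220,130:290,::-1],None,fx=3,fy=3))
E
```

```text
clock: 32.17
tool_pos: [0.5101, -0.1768, 0.1195]
orientation: [-89.8, -10.1, -4.4]
force: [-1.3, -0.5, 1.1]
opening: 0.0252
grasp@track(mm) [ 0.4 95.9 69. ] tcp [-6.  95.9 51.3] open 25.2 F [-1.3 -0.5  1.1] j [  2.   8. -33.   2. -38. -98.] rpy [-89.8 -10.1  -4.4] t 32.17
```

View pics/w15.png

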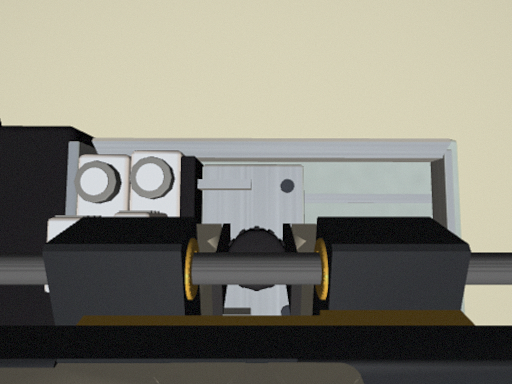

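View pics/s15.png

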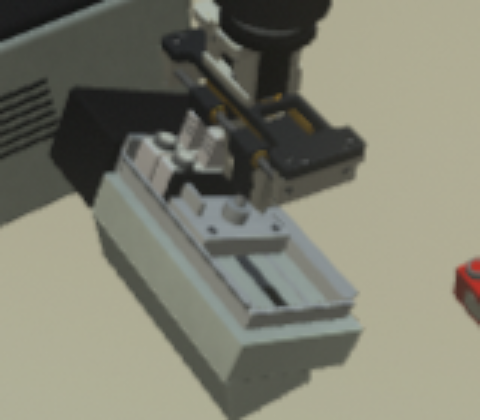

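```bash
python3 -m pendant '[[[0,0,0,0,0,0,0.33],[0,0,0,0,0,0,0.37],[0,0,0,0,0,0,0.37],[0,0,0,0,0,0,0.37],[-0.3,-0.9,0,0,0,0,0.37],[-0.7,-2,0,0,0,0,0.37],[-1,-2.7,0,0,0,0,0.37],[-1,-3.5,0,0,0,0,0.37],[-1,-3.5,0,0,0,0,0.37],[0,0,0,0,0,0,0.37]]]'
python3 - <<'E'
from h import *
from plant import *
here()
o=ctrl.get_obs(); s=snapshot("wrist"); c=cam(s,o); im=cv2.resize(s["image"][:,:,::-1],None,fx=1.5,fy=1.5)
M,oo=track(*TR)
for z in(.052,.078):
    q=(proj(c,cyl(0,.096,.013,z,z,24)[:24]@M.T+oo)*1.5).astype(int); cv2.polylines(im,[q.reshape(-1,1,2)],True,(0,0,255),1)
cv2.imwrite("pics/w16.png",im)
s=snapshot("scene");cv2.imwrite("pics/s16.png",s["image"][:,:,::-1])
cv2.imwrite("pics/s16c.png",cv2.resize(s["image"][80:220,130:290,::-1],None,fx=3.5,fy=3.5,interpolation=2))
E
```

```text
clock: 33.1
tool_pos: [0.4494, -0.173, 0.2437]
orientation: [-89.9, -10.7, -4.4]
force: [1.8, 0.3, 0.5]
opening: 0.0326
grasp@track(mm) [  9.7  95.  207.1] tcp [  3.5  95.  189.3] open 32.6 F [1.8 0.3 0.5] j [  4.  -6. -29.   2. -56. -99.] rpy [-89.9 -10.7  -4.4] t 33.1
```

View pics/w16.png

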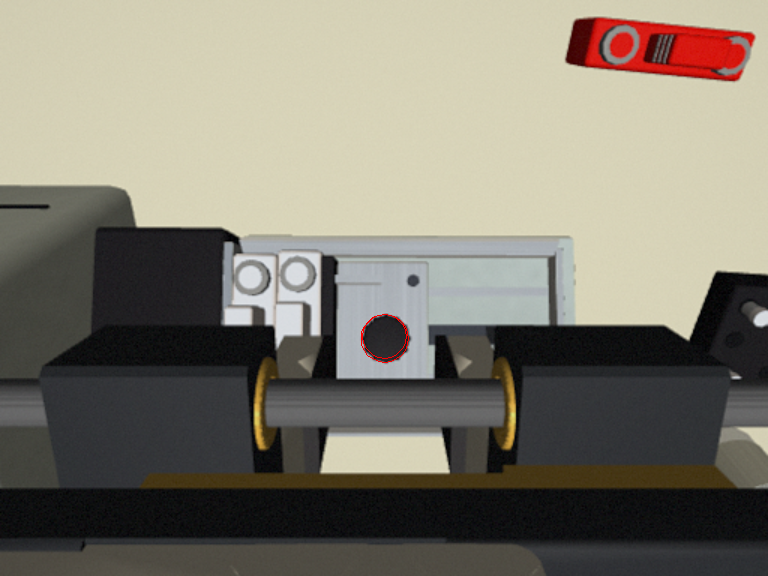

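View pics/s16c.png

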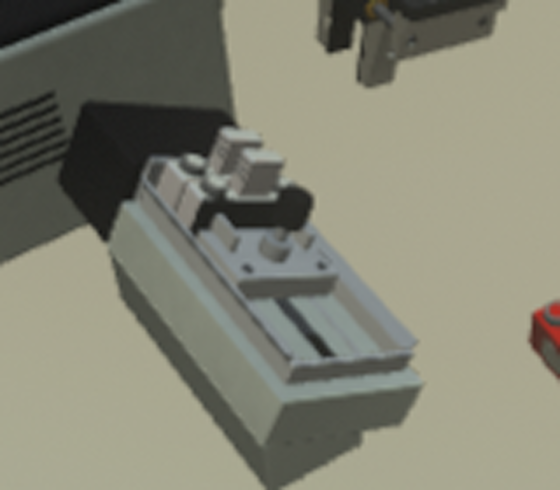

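View pics/s16.png

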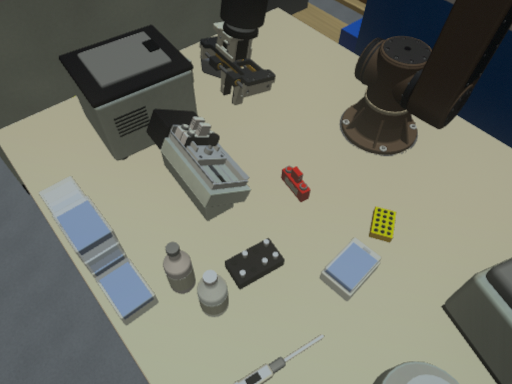

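```bash
python3 -m pendant '[[[0,-2,0,0,0,0,0.37],[0,0,0,0,0,0,0.37],[0,0,0,0,0,0,0.37]]]'; python3 -c "
from plant import ctrl
o=ctrl.get_obs();print(o['force'],o['clock']);print(ctrl.close_job())"
```

```text
clock: 33.45
tool_pos: [0.4455, -0.1723, 0.256]
orientation: [-89.8, -10.2, -4.4]
force: [0.6, -0.1, -0.0]
opening: 0.0323
[ 0.63476168 -0.12373852 -0.0234558 ] 33.45
the job is handed in; nothing more can be done
None
```

The two white cartridges are loaded, and the follower holds them flush against the stop. I handed the job in at 33.5 s.

**What I did:**
- I pulled the follower back to about 0.127, lowered the pin into its slot, and eased it forward until it locked at about 0.120.
- I set both cartridges down upright in the track, with about 10–15 N on the tool at contact.
- I lifted the knob about 11 mm and eased the follower forward in my grip until the pull on the tool fell to about zero, then let go.

**Last checks:**
- **Follower:** in the wrist picture the knob sits where a follower value of 0.046 predicts.
- **Cartridges:** both are upright and side by side between the stop and the pusher.
- **Robot:** it touches nothing, with under 1 N on the tool.
- **Rest of the bench:** by eye in the scene picture, the red look-alike and the other things stand where they were.

**What went wrong:** my first pull failed. With the tool tilted 30°, joint 3 reached its range limit at a follower value of about 0.10. The tool strained upward on the knob, with about 37 N on the tool. I eased the follower back to fully forward in my grip, let go there, and pulled again with the tool more upright.

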